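# Fill the kit tray and show its tag to the bench camera in the mirror

### The job

Pour all six brass spacers from the blue cup into the grey parts tray and stand the cup back upright on the bench, out of the way of the view between mirror and tray. Then take the blue tab of the spring-loaded swivel mirror and turn the mirror anticlockwise until the camera sees the tray's yellow tag near the middle of the mirror (the red pointer, geared to the mirror, shows which way the camera is looking and should point at the tag). Finish while still holding the mirror steady at that angle, since it swings back if let go, and leave the other things on the bench alone.

Things in the scene. Friction and masses are not known exactly. Their poses are not given: they have to be found in the camera images.
- cup_center (a point): Blue round straight-sided plastic cup, open at the top, 58 mm outside diameter, 70 mm tall, wall 4 mm, floor 5 mm; about 90 g empty, with six brass spacers in it at the start. This point is on its axis half-way up (35 mm above its underside); z is the cup's upward axis.
- cup: The same blue cup: origin at the centre of its underside, z along its axis towards the mouth.
- tray: Light grey open parts tray fixed on the bench, 150 mm (x) by 120 mm (y) outside, 35 mm high, walls 4 mm. Origin at the centre of its underside, z up. A black upright plate, 36 mm wide and reaching 77 mm above the bench, stands at the middle of its -y wall and carries the tag.
- tag (a point): Centre of the yellow round tag, 26 mm across, on the outer (-y) face of the tray's upright plate, 60 mm above the bench. It is the marker the camera must see in the mirror.
- mirror_tab (a point): Centre of the blue tab on top of the swivel mirror, to be pinched from above. The tab is 42 mm long along its x, 12 mm thick along its y and 40 mm tall (from 102 to 142 mm above the bench; the mirror frame below ends at 92 mm). It lies exactly on the mirror's vertical turning axis; its x axis is the way the mirror faces. The mirror is 68 by 58 mm, its centre 60 mm above the bench. Around the tab is free space.
- mirror (a joint): Turn of the mirror about its vertical axis, rad: 0 at rest (facing the camera), growing anticlockwise seen from above, up to 1.35. A light spring (about 0.06 N m per rad, 0.01 N m at rest) swings it back to 0 when let go. The angle needed is half of the angle, at the mirror axis, from the lens direction anticlockwise to the tag direction.
- pointer: Thin red pointer, 110 mm long, lying just above the camera station's base plate and geared two to one to the mirror. Origin on the mirror's turning axis at bench height, x along the pointer, z up: x is the direction in which the camera looks out after reflection in the mirror. The tag is in the middle of the mirror image when the pointer's line, carried on, passes under the tag. It needs no touching.
- lens (a point): Centre of the front of the camera lens, 60 mm above the bench, 180 mm from the mirror's turning axis and looking at it. The black camera, 55 mm wide and 90 mm tall overall, stands fixed on the grey base plate (300 by 90 by 8 mm) that it shares with the mirror.
- spacer0_center (a point): Brass spacer, a plain cylinder 12 mm across and 12 mm long, 11.5 g; this point is its centre.
- spacer1_center (a point): Brass spacer, a plain cylinder 12 mm across and 12 mm long, 11.5 g; this point is its centre.
- spacer2_center (a point): Brass spacer, a plain cylinder 12 mm across and 12 mm long, 11.5 g; this point is its centre.
- spacer3_center (a point): Brass spacer, a plain cylinder 12 mm across and 12 mm long, 11.5 g; this point is its centre.
- spacer4_center (a point): Brass spacer, a plain cylinder 12 mm across and 12 mm long, 11.5 g; this point is its centre.
- spacer5_center (a point): Brass spacer, a plain cylinder 12 mm across and 12 mm long, 11.5 g; this point is its centre.
- driver: Bystander, leave alone: orange-handled screwdriver lying on the bench.
- tape: Bystander, leave alone: yellow ring of tape lying flat, 70 mm across, 18 mm high. Origin at its underside's centre.
- flux: Bystander, leave alone: small amber bottle, 40 mm across, 75 mm tall. Origin at its underside's centre.
- board: Bystander, leave alone: green circuit board with aluminium rails, 100 by 150 mm, about 25 mm high. Origin at its underside's centre.
- marker_pen: Bystander, leave alone: white pen, 12 mm thick, about 130 mm long. Origin at its underside's centre.
Things that resemble listed ones, but are neither listed nor needed, are in the scene too. What is shaped like the cup but green or turquoise is not meant.

How it is judged:
On the way, in this order (a step that is already met when the one before it is completed fails the run):
1. all six spacers lie in the tray (x of spacer0_center in the frame of tray between -0.073 and 0.073 m and y of spacer0_center in the frame of tray between -0.058 and 0.058 m and z of spacer0_center in the frame of tray between 0 and 0.036 m and x of spacer1_center in the frame of tray between -0.073 and 0.073 m and y of spacer1_center in the frame of tray between -0.058 and 0.058 m and z of spacer1_center in the frame of tray between 0 and 0.036 m and x of spacer2_center in the frame of tray between -0.073 and 0.073 m and y of spacer2_center in the frame of tray between -0.058 and 0.058 m and z of spacer2_center in the frame of tray between 0 and 0.036 m and x of spacer3_center in the frame of tray between -0.073 and 0.073 m and y of spacer3_center in the frame of tray between -0.058 and 0.058 m and z of spacer3_center in the frame of tray between 0 and 0.036 m and x of spacer4_center in the frame of tray between -0.073 and 0.073 m and y of spacer4_center in the frame of tray between -0.058 and 0.058 m and z of spacer4_center in the frame of tray between 0 and 0.036 m and x of spacer5_center in the frame of tray between -0.073 and 0.073 m and y of spacer5_center in the frame of tray between -0.058 and 0.058 m and z of spacer5_center in the frame of tray between 0 and 0.036 m), for 0.2 s.
2. the cup stands upright on the bench, let go (angle between cup_center's own z axis and vertical below 0.15 rad and height (world z) of cup_center between 0.03 and 0.0375 m and contact force between the fingers and cup below 0.1 N and linear speed of cup below 0.03 m/s), for 0.2 s.
3. the mirror is held turned so that the camera sees the tag (y of tag in the frame of pointer between -0.035 and 0.035 m and x of tag in the frame of pointer above 0.08 m and velocity of joint mirror between -0.15 and 0.15 rad/s and contact force between the fingers and mirror above 0.4 N), for 0.3 s.
At the end, for the whole second after the job is handed in: Six spacers in the tray; cup upright (0.15 rad) on the bench, let go, at rest, its axis 45 mm or more clear of the line mirror to tag; gripper holding the mirror (over 0.4 N, under 0.15 rad/s) with that line passing within 35 mm sideways of the tag centre (all of step 1 and all of step 2 and all of step 3 and (x of cup_center in the frame of pointer below -0.045 m or x of cup_center in the frame of pointer above 0.42 m or y of cup_center in the frame of pointer above 0.045 m or y of cup_center in the frame of pointer below -0.045 m)); the arm keeps its last pose, push and grip.
It fails at once if the screwdriver is moved by more than 30 mm (distance of driver from where it was at the start of the episode above 0.03 m).
It fails at once if the tape roll is moved by more than 30 mm (distance of tape from where it was at the start of the episode above 0.03 m).
It fails at once if the flux bottle is moved by more than 30 mm (distance of flux from where it was at the start of the episode above 0.03 m).
It fails at once if the circuit board is moved by more than 30 mm (distance of board from where it was at the start of the episode above 0.03 m).
It fails at once if the marker pen is moved by more than 30 mm (distance of marker_pen from where it was at the start of the episode above 0.03 m).
It also fails if it takes over 64 s, if anything falls off the work surface, if the arm or the gripper's body presses on something with over 40 N, if the wrist force passes 120 N, or if a joint passes its speed limit or range.

### The arm

A 7-joint arm with a two-finger parallel gripper is mounted at the origin on the work surface. World frame = base frame: x ahead of the robot, y to its left, z up, the work surface at z = 0. Lengths are in m, angles in rad, forces in N, time in s.
With the tool pointing down it reaches from about 0.425 to 0.875 m from the base axis. Payload 4.7 kg.
Tool frame: the origin (TCP) lies on the centre line of the jaws, within the pads' length; the fingertips stand 14 mm ahead of it and the grasp point (between the pads) lies 5 mm behind it; z points along the fingers, y is the line along which they close (so a half turn about z gives the same grasp; the last joint's range is limited). The gripper opens to 87 mm and grips with 3 to 60 N. Pads are 19 mm wide; open, the fingers measure 117 mm over their backs; the gripper's body (75 mm by 190 mm) begins 51 mm behind the grasp point.
Start: joints at [1.238, 0.321, -0.07, 1.45, 0.023, 1.371, -0.057], TCP at [0.221, -0.611, 0.207] pointing down, gripper open.
Joint ranges: [-2.86, 2.86], [-0.3, 2.09], [-1.38, 1.24], [0.06, 2.45], [-1.56, 4.7], [0.09, 2.05], [-2.69, 2.69]. Speed limits (rad/s): [2.57, 2.57, 3.14, 3.14, 3.14, 3.14, 3.14].

### API

Orientations are given as a rotation vector (axis times angle).
In Python, from bench import * gives the robot as it stands.
- The arm moves only by the shell command python3 -m jog 'ROWS' [FORCE]. ROWS is JSON, a list of rows, each an object of numbers: "claw": the finger opening in mm, from 0 to 87; "dx", "dy", "dz": the shift along the tool's x, y, z in mm; "spin": the turn about the tool's z in degrees. In form: [{"claw": .., "dx": .., "dy": .., "dz": .., "spin": ..}, ...]. A call has 1 to 20 rows; each row is the pose to reach, as a shift and turn from the pose commanded when the call began, along the tool's axes at that moment; what a row does not reach only later rows make up. A row lasts 1/12 s, in which the tool goes at most 41.7 mm and 7.16 degrees, less where a joint would pass 70% of its speed; a pose out of reach is approached as far as the arm can. A call with a gripper value outside its range is refused whole. The fingers move at their own pace and stop on an object; FORCE is the grip in N (left out, the last holds). Time passes only in rows, so rows that repeat a pose let the fingers close. It gives the time, the measured TCP pose, the force, the opening and the grip force at its end, in the units of the state.
- get_state(): the state, without advancing time (a new reading comes with each control period).
- get_image(name): name is "side" or "top"; returns a dict with "frame" (384x512x3 uint8, red, green, blue), "depth" (384x512 float32, m along the optical axis (not along the pixel's ray), 0 where there is no reading), "K" (3x3 intrinsics, pixels), "T" (4x4, takes a point from camera to world coordinates). Camera axes: x right, y down, z forward; pixel columns grow to the right and rows downward; lengths in m; the calibration is good to about 2 mm. A picture is of the moment at which its call begins.
- close_job(): hands the job in; it is judged then, once.
The state is a dict: "time": time; "joint_positions": joint angles; "qd": joint speeds; "joint_torque": joint torques, N m; "position": TCP position; "tool_rot": TCP orientation; "ft_force": force on the tool from outside, world axes, zero at the start; "torque": the same for the moment, N m; "grip_width": opening from 0.0 (shut) to 1.0 (fully open); "grip_force": force on a finger pad.
Only numpy, scipy, OpenCV 4.12 (cv2) and the standard library are available. Lean on these libraries where they do the work, as an engineer would, in place of code of your own. Each camera call takes 0.05 s, during which the arm holds its last target. There are 200 camera calls.

## Working session

There is one attempt and no reset: what is moved stays moved. The work goes in short steps, Python scripts to look and compute and a shell command to move; the robot and the scene stay as the last step left them, time stands still between calls to the robot, and variables do not carry over. Pictures are saved under pics/ and viewed, at most 10 in all, crops included, and the job is handed in when it is done.

```bash
mkdir -p pics
cat > h.py <<'E'
from bench import *
import numpy as np, cv2
from scipy.spatial.transform import Rotation as R
def shot(n,f=None):
    d=get_image(n)
    if f: cv2.imwrite('pics/'+f,d['frame'][:,:,::-1])
    return d
def pts(d):
    K,T,z=d['K'],d['T'],d['depth']
    v,u=np.mgrid[:z.shape[0],:z.shape[1]]
    c=np.stack([(u-K[0,2])/K[0,0]*z,(v-K[1,2])/K[1,1]*z,z],-1)
    return c@T[:3,:3].T+T[:3,3]
E
python3 - <<'E'
from h import *
a=shot('top','t0.png');b=shot('side','s0.png')
np.savez('d0.npz',tp=pts(a),sp=pts(b),tf=a['frame'],sf=b['frame'])
s=get_state();print(s['time'],s['position'],s['tool_rot'],R.from_rotvec(s['tool_rot']).as_matrix().round(3),a['T'].round(2),b['T'].round(2))
E
```

```text
0.1 [ 0.22069059 -0.61081613  0.20634954] [-3.09278028e+00 -5.41787614e-01  6.48794199e-04] [[ 0.94   0.34  -0.001]
 [ 0.34  -0.94   0.002]
 [-0.    -0.002 -1.   ]] [[ 0.01 -0.98  0.22  0.38]
 [-1.   -0.01  0.   -0.01]
 [ 0.   -0.22 -0.98  1.04]
 [ 0.    0.    0.    1.  ]] [[-0.81 -0.38  0.44  0.09]
 [-0.59  0.5  -0.64  0.72]
 [ 0.02 -0.78 -0.63  0.82]
 [ 0.    0.    0.    1.  ]]
```

View pics/t0.png

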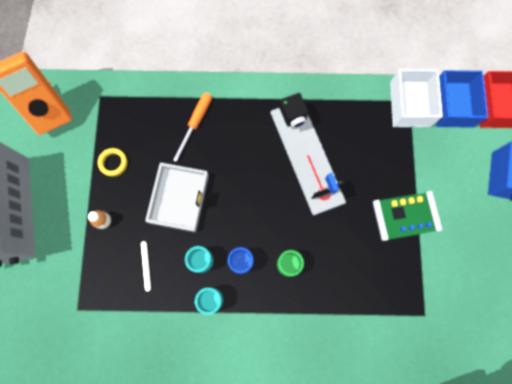

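View pics/s0.png

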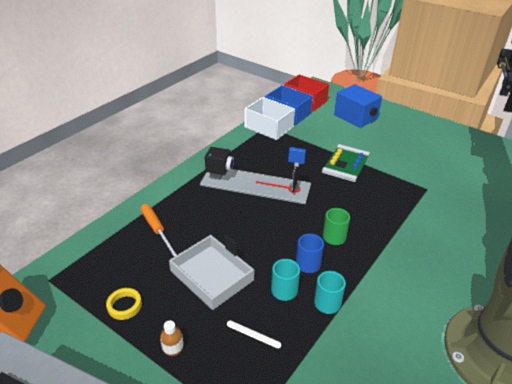

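The top view shows the blue cup at (240,260) between turquoise (199,259) and green (290,263). The tray is at (178,197) with its plate at (200,199), the mirror tab at (333,183) and the camera at (295,110). The side view agrees, with the blue cup at (310,253).

Run:
```python
from h import *
d=np.load('d0.npz')
P=d['tp'];hsv=cv2.cvtColor(d['tf'],cv2.COLOR_RGB2HSV)
def comp(m,box):
    k=np.zeros(m.shape,bool);u0,v0,u1,v1=box;k[v0:v1,u0:u1]=1
    return m&k
def circ(name,box,lo,hi,zlo,zhi):
    m=comp((cv2.inRange(hsv,lo,hi)>0),box)&(P[...,2]>zlo)&(P[...,2]<zhi);q=P[m]
    (c,r)=cv2.minEnclosingCircle(q[:,:2].astype(np.float32));print(name,m.sum(),np.round(c,4),round(r,4),q[:,2].max().round(4))
circ('blue',(222,243,260,280),(105,90,40),(130,255,255),.062,.08)
circ('turqA',(180,240,220,280),(80,90,40),(100,255,255),.062,.08)
circ('turqB',(190,282,228,320),(80,90,40),(100,255,255),.062,.08)
circ('green',(270,243,310,282),(45,90,40),(78,255,255),.062,.08)
# tray rim
m=comp((P[...,2]>.028)&(P[...,2]<.045),(135,150,220,245));q=P[m][:,:2].astype(np.float32)
r=cv2.minAreaRect(q);print('tray',m.sum(),r,cv2.boxPoints(r).round(4).tolist())
# plate
m=comp((P[...,2]>.06)&(P[...,2]<.085),(180,170,230,225));print('plate',m.sum(),P[m].mean(0).round(4),cv2.minAreaRect(P[m][:,:2].astype(np.float32)))
for nm,X,f in(('top',d['tp'],d['tf']),('side',d['sp'],d['sf'])):
    h=cv2.cvtColor(f,cv2.COLOR_RGB2HSV);bx=(310,165,350,205) if nm=='top' else (280,140,312,170)
    m=comp((cv2.inRange(h,(105,90,40),(130,255,255))>0),bx);q=X[m];q=q[(q[:,2]>.1)&(q[:,2]<.16)]
    t=q[q[:,2]>.134] 
    print('tab',nm,len(q),q.mean(0).round(4),'topface',len(t),cv2.minAreaRect(t[:,:2].astype(np.float32)) if len(t) else '')
    bx=(295,140,345,205) if nm=='top' else (240,170,310,200)
    m=comp((cv2.inRange(h,(0,140,80),(6,255,255))|cv2.inRange(h,(174,140,80),(180,255,255)))>0,bx);q=X[m];q=q[q[:,2]<.03]
    l=cv2.fitLine(q[:,:2].astype(np.float32),cv2.DIST_HUBER,0,.01,.01).ravel();print('pointer',len(q),l,q.min(0),q.max(0))
m=comp((P[...,2]>.004)&(P[...,2]<.014)&(hsv[...,1]<60),(262,100,350,220));r=cv2.minAreaRect(P[m][:,:2].astype(np.float32));print('base',r)
m=comp((P[...,2]>.08)&(P[...,2]<.1),(275,85,320,135));print('cam',P[m].mean(0))
```

```text
blue 136 [0.4338 0.0273] 0.029 0.0745
turqA 143 [0.4349 0.1258] 0.029 0.0744
turqB 149 [0.3407 0.0988] 0.0289 0.0742
green 143 [ 0.4294 -0.0894] 0.0291 0.0742
tray 439 ((0.5904400944709778, 0.1899387538433075), (0.12134169042110443, 0.15106694400310516), 80.1181869506836) [[0.5055999755859375, 0.14309999346733093], [0.6543999910354614, 0.11720000207424164], [0.6753000020980835, 0.23669999837875366], [0.5264000296592712, 0.26269999146461487]]
plate 53 [0.5791 0.1316 0.0732] ((0.579343318939209, 0.13173991441726685), (0.006392342504113913, 0.03529304638504982), 78.1452407836914)
tab top 166 [ 0.6034 -0.1769  0.1347] topface 112 ((0.6052663326263428, -0.17822110652923584), (0.042001884430646896, 0.01175099890679121), 21.4218807220459)
pointer 14 [ 0.09483045 -0.9954934   0.59520936 -0.17931256] [ 0.59211454 -0.18987529  0.013399  ] [ 0.60045571 -0.16923669  0.02498862]
tab side 234 [ 0.6022 -0.1732  0.1236] topface 69 ((0.603746771812439, -0.17567123472690582), (0.04155454412102699, 0.017508095130324364), 18.90128517150879)
pointer 69 [ 0.9481278   0.31788942  0.6459132  -0.15850128] [ 0.58789958 -0.18780653  0.00702063] [ 0.70971472 -0.13617075  0.02750456]
base ((0.7030507922172546, -0.13701924681663513), (0.2326928973197937, 0.3239046335220337), 89.99720764160156)
cam [ 0.80711301 -0.09753925  0.09014541]
```

```bash
python3 -m jog '[{"claw":87,"dx":496,"dy":-492,"dz":0,"spin":-70},{"claw":87,"dx":496,"dy":-492,"dz":0,"spin":-70},{"claw":87,"dx":496,"dy":-492,"dz":0,"spin":-70},{"claw":87,"dx":496,"dy":-492,"dz":0,"spin":-70},{"claw":87,"dx":496,"dy":-492,"dz":0,"spin":-70},{"claw":87,"dx":496,"dy":-492,"dz":0,"spin":-70},{"claw":87,"dx":496,"dy":-492,"dz":0,"spin":-70},{"claw":87,"dx":496,"dy":-492,"dz":0,"spin":-70},{"claw":87,"dx":496,"dy":-492,"dz":0,"spin":-70},{"claw":87,"dx":496,"dy":-492,"dz":0,"spin":-70},{"claw":87,"dx":496,"dy":-492,"dz":0,"spin":-70},{"claw":87,"dx":496,"dy":-492,"dz":0,"spin":-70},{"claw":87,"dx":496,"dy":-492,"dz":0,"spin":-70},{"claw":87,"dx":496,"dy":-492,"dz":0,"spin":-70},{"claw":87,"dx":496,"dy":-492,"dz":0,"spin":-70},{"claw":87,"dx":496,"dy":-492,"dz":0,"spin":-70},{"claw":87,"dx":496,"dy":-492,"dz":0,"spin":-70},{"claw":87,"dx":496,"dy":-492,"dz":0,"spin":-70}]'
cat > st.py <<'E'
from h import *
s=get_state();m=R.from_rotvec(s['tool_rot']).as_matrix()
print(s['time'],np.round(s['position'],4),'yaw_x',np.degrees(np.arctan2(m[1,0],m[0,0])).round(1),'tz',m[:,2].round(3),'q',np.round(s['joint_positions'],2),'F',np.round(s['ft_force'],2),s['grip_width'],s['grip_force'])
import sys
if len(sys.argv)>1:
    t=np.array(sys.argv[1:4],float)-s['position'];print('d tool mm',(m.T@t*1000).round(1))
E
python3 st.py 0.434 0.0273 0.042
```

```text
time: 1.6
position: [0.5214, 0.0285, 0.2075]
tool_rot: [-2.21, -2.229, -0.007]
ft_force: [-0.6, 0.8, 0.1]
grip_width: 1.0
grip_force: 0.0
1.6 [0.5214 0.0285 0.2075] yaw_x 90.5 tz [ 0.001  0.005 -1.   ] q [ 0.63  0.1  -0.77  1.74  0.06  1.33 -0.14] F [-0.62  0.85  0.08] 1.000475731707621 0.0
d tool mm [ -1.3 -87.7 165.4]
```

```bash
python3 -m jog '[{"dx":-1,"dy":-44},{"dx":-1,"dy":-88,"dz":20},{"dx":-1,"dy":-88,"dz":60},{"dx":-1,"dy":-88,"dz":95},{"dx":-1,"dy":-88,"dz":130},{"dx":-1,"dy":-88,"dz":155},{"dx":-1,"dy":-88,"dz":165},{"dx":-1,"dy":-88,"dz":165},{"dx":-1,"dy":-88,"dz":165,"claw":50},{"dx":-1,"dy":-88,"dz":165,"claw":50},{"dx":-1,"dy":-88,"dz":165,"claw":50},{"dx":-1,"dy":-88,"dz":165,"claw":50},{"dx":-1,"dy":-88,"dz":165,"claw":50},{"dx":-1,"dy":-88,"dz":165,"claw":50}]' 10
python3 st.py
```

```text
1.6 [0.5214 0.0285 0.2075] yaw_x 90.5 tz [ 0.001  0.005 -1.   ] q [ 0.63  0.1  -0.77  1.74  0.06  1.33 -0.14] F [-0.62  0.85  0.08] 1.000475731707621 0.0$[0]: bad value
```

```bash
python3 -m jog '[{"claw":87,"dx":-1,"dy":-44,"dz":0,"spin":0},{"claw":87,"dx":-1,"dy":-88,"dz":20,"spin":0},{"claw":87,"dx":-1,"dy":-88,"dz":60,"spin":0},{"claw":87,"dx":-1,"dy":-88,"dz":95,"spin":0},{"claw":87,"dx":-1,"dy":-88,"dz":130,"spin":0},{"claw":87,"dx":-1,"dy":-88,"dz":155,"spin":0},{"claw":87,"dx":-1,"dy":-88,"dz":165,"spin":0},{"claw":87,"dx":-1,"dy":-88,"dz":165,"spin":0},{"claw":50,"dx":-1,"dy":-88,"dz":165,"spin":0},{"claw":50,"dx":-1,"dy":-88,"dz":165,"spin":0},{"claw":50,"dx":-1,"dy":-88,"dz":165,"spin":0},{"claw":50,"dx":-1,"dy":-88,"dz":165,"spin":0},{"claw":50,"dx":-1,"dy":-88,"dz":165,"spin":0},{"claw":50,"dx":-1,"dy":-88,"dz":165,"spin":0}]' 10
python3 st.py
```

```text
time: 2.77
position: [0.4328, 0.019, 0.0431]
tool_rot: [2.223, 2.218, 0.001]
ft_force: [-0.2, -0.1, 2.7]
grip_width: 0.669
grip_force: 10.0
2.7667 [0.4328 0.019  0.0431] yaw_x 89.9 tz [ 0.001 -0.001 -1.   ] q [ 0.67  0.06 -0.79  2.13  0.05  0.97 -0.14] F [-0.21 -0.06  2.66] 0.6687131203724382 10.001228987239301
```

```bash
python3 -m jog '[{"claw":75,"dx":0,"dy":0,"dz":0,"spin":0},{"claw":75,"dx":0,"dy":0,"dz":0,"spin":0},{"claw":75,"dx":0,"dy":0,"dz":0,"spin":0},{"claw":75,"dx":4,"dy":0,"dz":0,"spin":0},{"claw":75,"dx":8,"dy":0,"dz":0,"spin":0},{"claw":75,"dx":8,"dy":0,"dz":0,"spin":0},{"claw":50,"dx":8,"dy":0,"dz":0,"spin":0},{"claw":50,"dx":8,"dy":0,"dz":0,"spin":0},{"claw":50,"dx":8,"dy":0,"dz":0,"spin":0},{"claw":50,"dx":8,"dy":0,"dz":0,"spin":0},{"claw":50,"dx":8,"dy":0,"dz":-20,"spin":0},{"claw":50,"dx":8,"dy":0,"dz":-45,"spin":0},{"claw":50,"dx":8,"dy":0,"dz":-65,"spin":0},{"claw":50,"dx":8,"dy":0,"dz":-80,"spin":0},{"claw":50,"dx":8,"dy":0,"dz":-90,"spin":0},{"claw":50,"dx":8,"dy":0,"dz":-90,"spin":0},{"claw":50,"dx":8,"dy":0,"dz":-90,"spin":0}]' 10
python3 st.py
python3 - <<'E'
from h import *
s=shot('side','s1.png');print(s['T'].shape)
E
```

```text
time: 4.18
position: [0.432, 0.027, 0.132]
tool_rot: [2.224, 2.218, -0.001]
ft_force: [-0.5, 0.2, -2.1]
grip_width: 0.674
grip_force: 10.0
4.1833 [0.432 0.027 0.132] yaw_x 89.9 tz [ 0. -0. -1.] q [ 0.69 -0.09 -0.77  2.03 -0.06  1.17 -0.05] F [-0.5   0.17 -2.14] 0.6744936965373284 9.998504337854683
(4, 4)
```

View pics/s1.png

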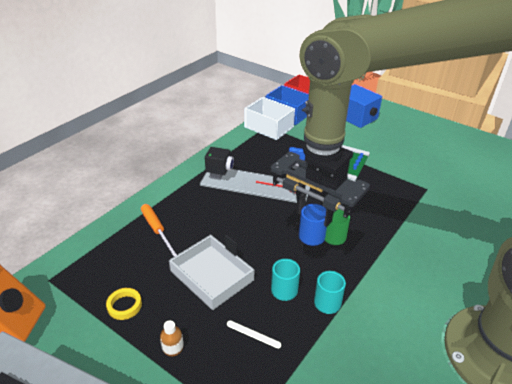

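The side view shows the cup held upright at (313,225). Next I carry it to just outside the tray's near wall, jaws parallel to that wall.

```bash
python3 -m jog '[{"claw":50,"dx":0,"dy":0,"dz":-15,"spin":0},{"claw":50,"dx":15,"dy":3,"dz":-20,"spin":-6},{"claw":50,"dx":35,"dy":8,"dz":-20,"spin":-13},{"claw":50,"dx":55,"dy":12,"dz":-20,"spin":-20},{"claw":50,"dx":75,"dy":16,"dz":-20,"spin":-27},{"claw":50,"dx":95,"dy":20,"dz":-20,"spin":-34},{"claw":50,"dx":115,"dy":24,"dz":-20,"spin":-41},{"claw":50,"dx":135,"dy":29,"dz":-20,"spin":-48},{"claw":50,"dx":152,"dy":33,"dz":-20,"spin":-55},{"claw":50,"dx":166,"dy":36,"dz":-20,"spin":-62},{"claw":50,"dx":177,"dy":38,"dz":-20,"spin":-69},{"claw":50,"dx":184,"dy":40,"dz":-20,"spin":-75},{"claw":50,"dx":184,"dy":40,"dz":-20,"spin":-80},{"claw":50,"dx":184,"dy":40,"dz":0,"spin":-80},{"claw":50,"dx":184,"dy":40,"dz":25,"spin":-80},{"claw":50,"dx":184,"dy":40,"dz":50,"spin":-80},{"claw":50,"dx":184,"dy":40,"dz":68,"spin":-80},{"claw":50,"dx":184,"dy":40,"dz":74,"spin":-80},{"claw":50,"dx":184,"dy":40,"dz":74,"spin":-80},{"claw":50,"dx":184,"dy":40,"dz":74,"spin":-80}]' 10
python3 st.py
python3 - <<'E'
from h import *
s=shot('side','s2.png')
C=np.array([.590,.190]);ex=np.array([.985,-.172]);p=get_state()['position'];print('d',((p[:2]-C)@ex+.075)*1000,'ylat',((p[:2]-C)@[.172,.985])*1000)
E
```

```text
time: 5.9
position: [0.4723, 0.2113, 0.0581]
tool_rot: [-0.277, -3.128, -0.0]
ft_force: [-0.2, 1.8, -1.4]
grip_width: 0.668
grip_force: 10.0
5.9 [0.4723 0.2113 0.0581] yaw_x 169.9 tz [-0.001  0.    -1.   ] q [ 0.39  0.3  -0.96  1.92  0.29  1.06  0.7 ] F [-0.25  1.75 -1.39] 0.6681801462566106 9.998606778681278
d -43.93837084614911 ylat 1.1075689787353098
```

View pics/s2.png

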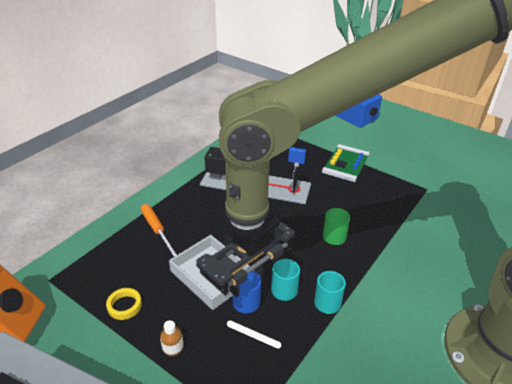

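The cup is at (246,292), just outside the near tray wall. I start tilting it over the wall.

```bash
python3 -m jog '[{"claw":50,"dx":-8,"dy":0,"dz":0,"spin":0},{"claw":50,"dx":-15,"dy":0,"dz":0,"spin":0},{"claw":50,"dx":-19,"dy":0,"dz":-3,"spin":0},{"claw":50,"dx":-23,"dy":0,"dz":-6,"spin":0},{"claw":50,"dx":-28,"dy":0,"dz":-9,"spin":0},{"claw":50,"dx":-33,"dy":0,"dz":-11,"spin":0},{"claw":50,"dx":-38,"dy":0,"dz":-12,"spin":0},{"claw":50,"dx":-43,"dy":0,"dz":-12,"spin":0},{"claw":50,"dx":-43,"dy":0,"dz":-12,"spin":0}]' 10
python3 st.py
python3 - <<'E'
from h import *
s=shot('side');cv2.imwrite('pics/s3.png',cv2.resize(s['frame'][200:340,150:330,::-1],None,fx=3,fy=3))
E
```

```text
time: 6.7
position: [0.5163, 0.2033, 0.0706]
tool_rot: [0.279, 3.128, 0.001]
ft_force: [-1.3, 1.0, 1.3]
grip_width: 0.67
grip_force: 10.0
6.7 [0.5163 0.2033 0.0706] yaw_x 169.8 tz [ 0.001  0.    -1.   ] q [ 0.37  0.37 -0.93  1.83  0.33  1.11  0.72] F [-1.32  1.    1.28] 0.6696328053965193 9.992086510173976
```

View pics/s3.png

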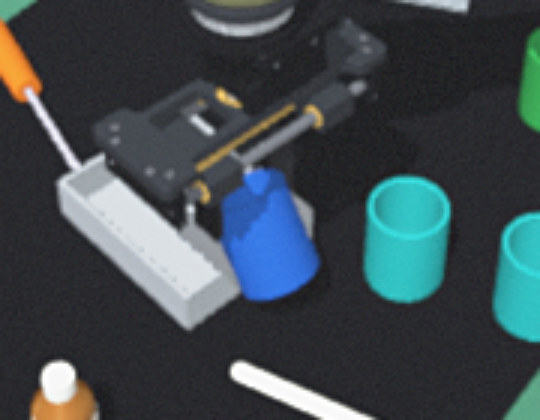

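The cup pivots in the pads as planned, tilted about 45° over the wall. I carry on.

```bash
python3 -m jog '[{"claw":50,"dx":-5,"dy":0,"dz":0,"spin":0},{"claw":50,"dx":-11,"dy":0,"dz":1,"spin":0},{"claw":50,"dx":-17,"dy":0,"dz":3,"spin":0},{"claw":50,"dx":-23,"dy":0,"dz":5,"spin":0},{"claw":50,"dx":-28,"dy":0,"dz":8,"spin":0},{"claw":50,"dx":-33,"dy":0,"dz":11,"spin":0},{"claw":50,"dx":-36,"dy":0,"dz":15,"spin":0},{"claw":50,"dx":-39,"dy":0,"dz":19,"spin":0},{"claw":50,"dx":-41,"dy":0,"dz":23,"spin":0},{"claw":50,"dx":-42,"dy":0,"dz":26,"spin":0},{"claw":50,"dx":-42,"dy":0,"dz":26,"spin":0},{"claw":50,"dx":-42,"dy":0,"dz":26,"spin":0},{"claw":50,"dx":-42,"dy":0,"dz":26,"spin":0}]' 10
python3 st.py
python3 - <<'E'
from h import *
s=shot('side');cv2.imwrite('pics/s4.png',cv2.resize(s['frame'][200:340,150:330,::-1],None,fx=3,fy=3))
E
```

```text
time: 7.83
position: [0.5562, 0.196, 0.0444]
tool_rot: [0.277, 3.129, -0.001]
ft_force: [0.6, -0.5, 2.0]
grip_width: 0.661
grip_force: 10.0
7.8333 [0.5562 0.196  0.0444] yaw_x 169.9 tz [ 0.    -0.001 -1.   ] q [ 0.33  0.47 -0.87  1.76  0.4   1.1   0.71] F [ 0.59 -0.49  1.99] 0.6613639903837328 9.97623634415504
```

View pics/s4.png

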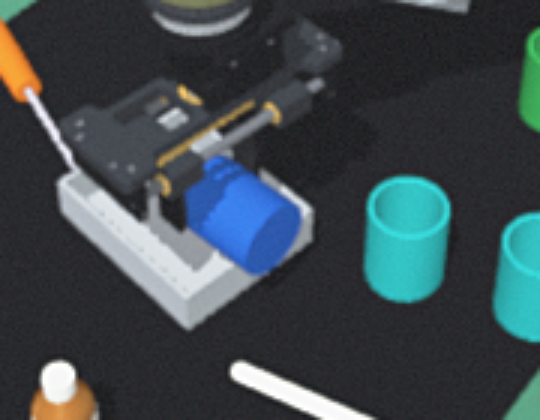

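```bash
python3 -m jog '[{"claw":50,"dx":0,"dy":0,"dz":-8,"spin":0},{"claw":50,"dx":-12,"dy":0,"dz":-8,"spin":0},{"claw":50,"dx":2,"dy":0,"dz":-8,"spin":0},{"claw":50,"dx":-12,"dy":0,"dz":-8,"spin":0},{"claw":50,"dx":2,"dy":0,"dz":-8,"spin":0},{"claw":50,"dx":-12,"dy":0,"dz":-8,"spin":0},{"claw":50,"dx":2,"dy":0,"dz":-8,"spin":0},{"claw":50,"dx":-5,"dy":0,"dz":-8,"spin":0},{"claw":50,"dx":-5,"dy":0,"dz":-40,"spin":0},{"claw":50,"dx":-5,"dy":0,"dz":-75,"spin":0},{"claw":50,"dx":-5,"dy":0,"dz":-110,"spin":0},{"claw":50,"dx":-5,"dy":0,"dz":-130,"spin":0},{"claw":50,"dx":-5,"dy":0,"dz":-130,"spin":0}]' 10
python3 st.py
python3 - <<'E'
from h import *
s=shot('side');a=cv2.resize(s['frame'][150:320,140:320,::-1],(540,510))
cv2.imwrite('pics/s5.png',a)
E
```

```text
time: 8.97
position: [0.5634, 0.1972, 0.1796]
tool_rot: [0.276, 3.123, 0.005]
ft_force: [0.3, 1.1, -1.2]
grip_width: 0.646
grip_force: 10.0
8.9667 [0.5634 0.1972 0.1796] yaw_x 169.9 tz [ 0.007  0.002 -1.   ] q [ 0.39  0.35 -0.94  1.61  0.29  1.32  0.8 ] F [ 0.3  1.1 -1.2] 0.6456291276853965 9.999687516828999
```

View pics/s5.png

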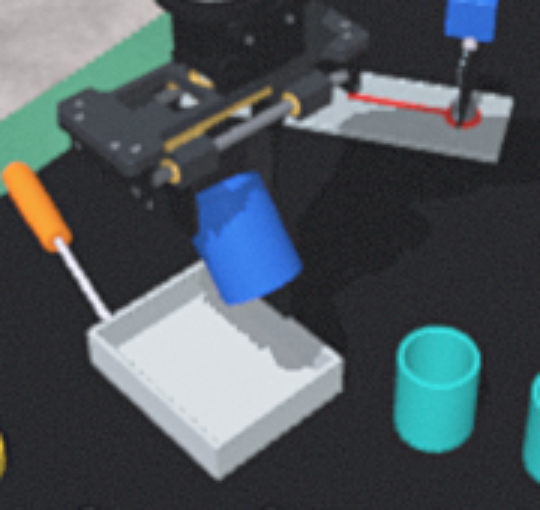

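```bash
python3 -m jog '[{"claw":50,"dx":0,"dy":0,"dz":0,"spin":0},{"claw":50,"dx":0,"dy":0,"dz":0,"spin":0},{"claw":50,"dx":0,"dy":0,"dz":0,"spin":0},{"claw":50,"dx":0,"dy":0,"dz":0,"spin":0}]' 10; python3 st.py
python3 - <<'E'
from h import *
s=shot('side');h=cv2.cvtColor(s['frame'],cv2.COLOR_RGB2HSV);P=pts(s)
m=cv2.inRange(h,(12,70,70),(32,255,255))
n,l,st,c=cv2.connectedComponentsWithStats(m)
for i in range(1,n):
    if st[i,4]>=6: print(c[i].round(),st[i,4],np.median(P[l==i],0).round(3))
b=(cv2.inRange(h,(105,90,40),(130,255,255))>0)&(abs(P[...,0]-.55)<.1)&(abs(P[...,1]-.2)<.1)&(P[...,2]>.08)
q=P[b];print('blue',len(q),q.min(0),q.max(0))
E
```

```text
time: 9.35
position: [0.5603, 0.1949, 0.1728]
tool_rot: [-0.277, -3.127, 0.001]
ft_force: [-0.7, -0.9, -1.0]
grip_width: 0.651
grip_force: 10.0
9.35 [0.5603 0.1949 0.1728] yaw_x 169.9 tz [-0.003 -0.001 -1.   ] q [ 0.38  0.36 -0.94  1.62  0.29  1.32  0.8 ] F [-0.73 -0.89 -1.04] 0.6506372631803987 9.999758661724627
[450.  66.] 11552 [ 0.513 -1.235  0.003]
[359.  75.] 35 [ 1.125 -1.738 -0.389]
[364.  73.] 12 [ 1.125 -1.8   -0.389]
[336. 156.] 81 [ 0.589 -0.388  0.01 ]
[207. 179.] 27 [0.566 0.209 0.294]
[199. 181.] 9 [0.582 0.214 0.283]
[213. 192.] 141 [0.54  0.224 0.286]
[239. 186.] 29 [0.524 0.17  0.274]
[151. 218.] 318 [0.82  0.152 0.021]
[199. 209.] 31 [0.54  0.263 0.274]
[ 19. 308.] 1660 [0.776 0.518 0.068]
[123. 303.] 750 [0.68  0.368 0.012]
[171. 337.] 267 [0.519 0.386 0.047]
[173. 354.] 31 [0.512 0.392 0.005]
blue 1074 [0.49997271 0.16837772 0.13632259] [0.58599046 0.23481679 0.22119997]
```

```bash
cat > cup.py <<'E'
from h import *
from scipy.optimize import least_squares
s=get_state();p=s['position'];m=R.from_rotvec(s['tool_rot']).as_matrix();g=p-.005*m[:,2]
d=shot('side');P=pts(d);h=cv2.cvtColor(d['frame'],cv2.COLOR_RGB2HSV)
b=(cv2.inRange(h,(105,110,40),(130,255,255))>0)&(np.linalg.norm(P-g,axis=-1)<.075)
q=(P[b]-g)@m  # tool frame: x horizontal(-ex), z down
def ax(t): return np.array([-np.sin(t),0,-np.cos(t)])
def f(v):
    a=ax(v[0]);n=np.array([np.cos(v[0]),0,-np.sin(v[0])]);r=q-v[1]*n-[0,v[2],0]
    return np.linalg.norm(r-np.outer(r@a,a),axis=1)-.029
best=min((least_squares(f,[t,0,0],loss='soft_l1',f_scale=.002) for t in(0,.6,1.2,1.8,2.4)),key=lambda r:r.cost)
v=best.x;a=ax(v[0]);e=q@a
print(len(q),'tilt',np.degrees(v[0]).round(1),'perp off mm',(v[1]*1000).round(1),'lat',(v[2]*1000).round(1),'axial range',np.percentile(e,[1,99]).round(3)*1000,'rms',np.median(abs(best.fun))*1000)
E
python3 cup.py
```

```text
1071 tilt 37.5 perp off mm 7.2 lat 2.1 axial range [-52.  17.] rms 0.9742496404282451
```

```bash
python3 -m jog '[{"claw":50,"dx":0,"dy":0,"dz":0,"spin":0},{"claw":50,"dx":0,"dy":0,"dz":0,"spin":0},{"claw":50,"dx":6,"dy":0,"dz":0,"spin":0},{"claw":50,"dx":0,"dy":0,"dz":0,"spin":0},{"claw":50,"dx":6,"dy":0,"dz":0,"spin":0},{"claw":50,"dx":0,"dy":0,"dz":0,"spin":0},{"claw":50,"dx":0,"dy":0,"dz":0,"spin":0}]' 4; python3 st.py; python3 cup.py
```

```text
time: 10.03
position: [0.5621, 0.1948, 0.1744]
tool_rot: [0.278, 3.128, -0.0]
ft_force: [0.2, -0.7, -1.3]
grip_width: 0.654
grip_force: 4.0
10.0333 [0.5621 0.1948 0.1744] yaw_x 169.8 tz [ 0.001 -0.    -1.   ] q [ 0.39  0.36 -0.94  1.61  0.3   1.32  0.8 ] F [ 0.18 -0.68 -1.26] 0.6541931999706713 3.999340016525821
1100 tilt 21.0 perp off mm 4.0 lat 2.3 axial range [-50.  20.] rms 1.1468677741806859
```

```bash
python3 -m jog '[{"claw":50,"dx":20,"dy":0,"dz":0,"spin":0},{"claw":50,"dx":45,"dy":0,"dz":0,"spin":0},{"claw":50,"dx":70,"dy":0,"dz":0,"spin":0},{"claw":50,"dx":85,"dy":0,"dz":0,"spin":0},{"claw":50,"dx":92,"dy":0,"dz":20,"spin":0},{"claw":50,"dx":92,"dy":0,"dz":50,"spin":0},{"claw":50,"dx":92,"dy":0,"dz":80,"spin":0},{"claw":50,"dx":92,"dy":0,"dz":100,"spin":0},{"claw":50,"dx":92,"dy":0,"dz":112,"spin":0},{"claw":50,"dx":92,"dy":0,"dz":118,"spin":0},{"claw":50,"dx":92,"dy":0,"dz":123,"spin":0},{"claw":50,"dx":92,"dy":0,"dz":128,"spin":0},{"claw":50,"dx":92,"dy":0,"dz":130,"spin":0},{"claw":50,"dx":92,"dy":0,"dz":130,"spin":0}]' 4; python3 st.py; python3 cup.py
```

```text
time: 11.25
position: [0.4714, 0.212, 0.0453]
tool_rot: [0.277, 3.128, 0.001]
ft_force: [-0.8, -0.2, 2.1]
grip_width: 0.65
grip_force: 4.0
11.25 [0.4714 0.212  0.0453] yaw_x 169.9 tz [ 0.002  0.    -1.   ] q [ 0.37  0.32 -0.96  1.94  0.31  1.03  0.68] F [-0.75 -0.21  2.11] 0.6502109439618037 4.000727954262402
928 tilt 9.4 perp off mm 2.9 lat 2.8 axial range [-54.  23.] rms 1.2794487207058465
```

```bash
python3 -m jog '[{"claw":70,"dx":0,"dy":0,"dz":0,"spin":0},{"claw":70,"dx":0,"dy":0,"dz":0,"spin":0},{"claw":70,"dx":0,"dy":0,"dz":0,"spin":0},{"claw":70,"dx":1,"dy":0,"dz":8,"spin":0},{"claw":70,"dx":2,"dy":0,"dz":15,"spin":0},{"claw":70,"dx":2,"dy":0,"dz":15,"spin":0},{"claw":70,"dx":2,"dy":0,"dz":15,"spin":0}]' 4; python3 st.py; python3 cup.py
```

```text
time: 11.88
position: [0.4678, 0.2115, 0.0284]
tool_rot: [-0.277, -3.128, 0.001]
ft_force: [-0.9, 0.4, 0.5]
grip_width: 0.807
grip_force: 0.0
11.8833 [0.4678 0.2115 0.0284] yaw_x 169.9 tz [-0.002 -0.    -1.   ] q [ 0.36  0.34 -0.94  1.96  0.33  1.01  0.66] F [-0.88  0.41  0.52] 0.8066352856092077 0.0
921 tilt 0.6 perp off mm 9.1 lat 4.7 axial range [-36.  36.] rms 1.6885231101855767
```

```bash
python3 -m jog '[{"claw":70,"dx":6,"dy":0,"dz":0,"spin":0},{"claw":70,"dx":6,"dy":0,"dz":0,"spin":0},{"claw":50,"dx":6,"dy":0,"dz":0,"spin":0},{"claw":50,"dx":6,"dy":0,"dz":0,"spin":0},{"claw":50,"dx":6,"dy":0,"dz":0,"spin":0},{"claw":50,"dx":6,"dy":0,"dz":0,"spin":0},{"claw":50,"dx":6,"dy":0,"dz":0,"spin":0}]' 25; python3 st.py; python3 cup.py
python3 -m jog '[{"claw":50,"dx":-5,"dy":0,"dz":-12,"spin":0},{"claw":50,"dx":-15,"dy":0,"dz":-22,"spin":0},{"claw":50,"dx":-22,"dy":0,"dz":-22,"spin":0},{"claw":50,"dx":-25,"dy":0,"dz":-22,"spin":0},{"claw":50,"dx":-31,"dy":0,"dz":-29,"spin":0},{"claw":50,"dx":-36,"dy":0,"dz":-32,"spin":0},{"claw":50,"dx":-40,"dy":0,"dz":-34,"spin":0},{"claw":50,"dx":-45,"dy":0,"dz":-35,"spin":0},{"claw":50,"dx":-49,"dy":0,"dz":-36,"spin":0},{"claw":50,"dx":-49,"dy":0,"dz":-36,"spin":0}]' 25;python3 st.py; python3 cup.py
```

```text
time: 12.52
position: [0.4629, 0.2129, 0.0295]
tool_rot: [0.277, 3.129, 0.0]
ft_force: [-0.3, 0.8, 0.8]
grip_width: 0.646
grip_force: 25.0
12.5167 [0.4629 0.2129 0.0295] yaw_x 169.9 tz [ 0.  0. -1.] q [ 0.36  0.33 -0.95  1.96  0.32  1.    0.66] F [-0.31  0.79  0.83] 0.6462959791776638 25.00018906949208
812 tilt 181.2 perp off mm -3.7 lat 3.4 axial range [-34.  37.] rms 1.451204259857994
time: 13.4
position: [0.5112, 0.2039, 0.0652]
tool_rot: [-0.278, -3.128, 0.0]
ft_force: [-3.0, -0.5, -1.6]
grip_width: 0.649
grip_force: 25.0
13.4 [0.5112 0.2039 0.0652] yaw_x 169.8 tz [-0.001 -0.    -1.   ] q [ 0.37  0.37 -0.93  1.84  0.33  1.1   0.71] F [-2.97 -0.52 -1.65] 0.6490979545766661 24.99978604931357
980 tilt 19.7 perp off mm 13.0 lat 2.5 axial range [-45.  32.] rms 1.202732266551222
```

```bash
python3 -m jog '[{"claw":50,"dx":0,"dy":0,"dz":-15,"spin":0},{"claw":50,"dx":10,"dy":0,"dz":-25,"spin":0},{"claw":50,"dx":30,"dy":0,"dz":-25,"spin":0},{"claw":50,"dx":44,"dy":0,"dz":-25,"spin":0},{"claw":50,"dx":46,"dy":0,"dz":0,"spin":0},{"claw":50,"dx":46,"dy":0,"dz":15,"spin":0},{"claw":50,"dx":46,"dy":0,"dz":26,"spin":0},{"claw":50,"dx":46,"dy":0,"dz":31,"spin":0},{"claw":50,"dx":46,"dy":0,"dz":36,"spin":0},{"claw":50,"dx":46,"dy":0,"dz":36,"spin":0},{"claw":70,"dx":46,"dy":0,"dz":36,"spin":0},{"claw":70,"dx":46,"dy":0,"dz":36,"spin":0},{"claw":70,"dx":46,"dy":0,"dz":36,"spin":0},{"claw":70,"dx":52,"dy":0,"dz":25,"spin":0},{"claw":70,"dx":56,"dy":0,"dz":22,"spin":0},{"claw":70,"dx":56,"dy":0,"dz":22,"spin":0}]' 6; python3 st.py; python3 cup.py
```

```text
time: 14.78
position: [0.456, 0.2148, 0.0442]
tool_rot: [0.276, 3.128, 0.001]
ft_force: [0.8, 0.3, 0.6]
grip_width: 0.797
grip_force: 0.0
14.7833 [0.456  0.2148 0.0442] yaw_x 169.9 tz [ 0.002  0.    -1.   ] q [ 0.38  0.29 -0.97  1.97  0.29  1.02  0.67] F [0.79 0.34 0.57] 0.7970831440751766 0.0
1093 tilt 179.6 perp off mm -17.7 lat 2.3 axial range [-21.  51.] rms 1.8866078889249875
```

```bash
python3 -m jog '[{"claw":70,"dx":8,"dy":0,"dz":0,"spin":0},{"claw":70,"dx":16,"dy":0,"dz":0,"spin":0},{"claw":70,"dx":16,"dy":0,"dz":0,"spin":0},{"claw":50,"dx":16,"dy":0,"dz":0,"spin":0},{"claw":50,"dx":16,"dy":0,"dz":0,"spin":0},{"claw":50,"dx":16,"dy":0,"dz":0,"spin":0},{"claw":50,"dx":16,"dy":0,"dz":0,"spin":0},{"claw":50,"dx":16,"dy":0,"dz":-10,"spin":0},{"claw":50,"dx":6,"dy":0,"dz":-20,"spin":0},{"claw":50,"dx":-14,"dy":0,"dz":-20,"spin":0},{"claw":50,"dx":-25,"dy":0,"dz":-20,"spin":0},{"claw":50,"dx":-25,"dy":0,"dz":-20,"spin":0}]' 10; python3 st.py; python3 cup.py
```

```text
time: 15.83
position: [0.483, 0.2086, 0.0637]
tool_rot: [0.282, 3.128, 0.002]
ft_force: [0.1, -0.3, -2.1]
grip_width: 0.65
grip_force: 10.0
15.8333 [0.483  0.2086 0.0637] yaw_x 169.7 tz [ 0.001  0.001 -1.   ] q [ 0.39  0.32 -0.96  1.9   0.29  1.07  0.7 ] F [ 0.08 -0.26 -2.12] 0.6499384687505425 9.999372196616605
878 tilt 0.6 perp off mm 0.9 lat 3.4 axial range [-68.  22.] rms 1.6191711244821165
```

```bash
python3 -m jog '[{"claw":50,"dx":-7,"dy":0,"dz":0,"spin":0},{"claw":50,"dx":-12,"dy":0,"dz":-3,"spin":0},{"claw":50,"dx":-17,"dy":0,"dz":-6,"spin":0},{"claw":50,"dx":-22,"dy":0,"dz":-9,"spin":0},{"claw":50,"dx":-28,"dy":0,"dz":-10,"spin":0},{"claw":50,"dx":-34,"dy":0,"dz":-11,"spin":0},{"claw":50,"dx":-40,"dy":0,"dz":-11,"spin":0},{"claw":50,"dx":-45,"dy":0,"dz":-10,"spin":0},{"claw":50,"dx":-51,"dy":0,"dz":-8,"spin":0},{"claw":50,"dx":-56,"dy":0,"dz":-6,"spin":0},{"claw":50,"dx":-61,"dy":0,"dz":-3,"spin":0},{"claw":50,"dx":-67,"dy":0,"dz":1,"spin":0},{"claw":50,"dx":-72,"dy":0,"dz":5,"spin":0},{"claw":50,"dx":-75,"dy":0,"dz":8,"spin":0},{"claw":50,"dx":-78,"dy":0,"dz":11,"spin":0},{"claw":50,"dx":-81,"dy":0,"dz":15,"spin":0},{"claw":50,"dx":-83,"dy":0,"dz":19,"spin":0},{"claw":50,"dx":-84,"dy":0,"dz":22,"spin":0},{"claw":50,"dx":-84,"dy":0,"dz":22,"spin":0}]' 10; python3 st.py; python3 cup.py
```

```text
time: 17.47
position: [0.5635, 0.1946, 0.0408]
tool_rot: [0.278, 3.129, -0.0]
ft_force: [2.8, -1.1, 2.0]
grip_width: 0.645
grip_force: 10.0
17.4667 [0.5635 0.1946 0.0408] yaw_x 169.8 tz [ 0. -0. -1.] q [ 0.32  0.49 -0.87  1.75  0.42  1.1   0.71] F [ 2.76 -1.11  2.02] 0.6447974118117713 10.0012020435679
824 tilt 94.5 perp off mm 14.2 lat 1.6 axial range [-70.  -4.] rms 1.3131017950766943
```

```bash
python3 -m jog '[{"claw":50,"dx":0,"dy":0,"dz":-10,"spin":0},{"claw":50,"dx":-5,"dy":0,"dz":-20,"spin":0},{"claw":50,"dx":-15,"dy":0,"dz":-35,"spin":0},{"claw":50,"dx":-25,"dy":0,"dz":-50,"spin":0},{"claw":50,"dx":-30,"dy":0,"dz":-60,"spin":0},{"claw":50,"dx":-30,"dy":0,"dz":-65,"spin":0},{"claw":50,"dx":-30,"dy":0,"dz":-65,"spin":0}]' 10; python3 st.py; python3 cup.py
python3 - <<'E'
from h import *
s=shot('side');a=cv2.resize(s['frame'][150:320,140:320,::-1],(540,510))
cv2.imwrite('pics/s6.png',a)
E
```

```text
time: 18.1
position: [0.593, 0.1901, 0.1076]
tool_rot: [0.277, 3.128, 0.001]
ft_force: [0.3, 0.3, -1.0]
grip_width: 0.649
grip_force: 10.0
18.1 [0.593  0.1901 0.1076] yaw_x 169.9 tz [ 0.001  0.001 -1.   ] q [ 0.34  0.47 -0.89  1.62  0.38  1.23  0.77] F [ 0.27  0.25 -0.96] 0.6491569550619167 9.999766423279652
921 tilt 91.5 perp off mm 14.6 lat 1.6 axial range [-70.  -2.] rms 1.2378209458403824
```

View pics/s6.png

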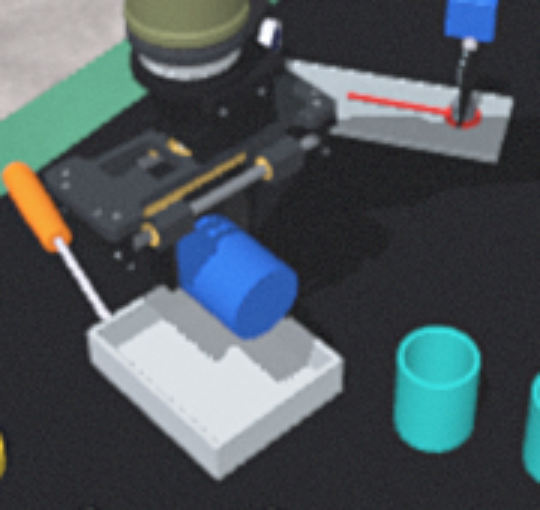

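The cup is still held roughly horizontal over the tray. The measured weight has dropped, so the spacers may be out and hidden behind the cup. I raise it to see.

```bash
python3 -m jog '[{"claw":50,"dx":0,"dy":0,"dz":-20,"spin":0},{"claw":50,"dx":0,"dy":0,"dz":-45,"spin":0},{"claw":50,"dx":0,"dy":0,"dz":-65,"spin":0},{"claw":50,"dx":0,"dy":0,"dz":-75,"spin":0},{"claw":50,"dx":0,"dy":0,"dz":-75,"spin":0},{"claw":50,"dx":0,"dy":0,"dz":-75,"spin":0}]' 10; python3 st.py; python3 cup.py
python3 - <<'E'
from h import *
a=shot('side');b=shot('top')
for d in(a,b):
    P=pts(d);h=cv2.cvtColor(d['frame'],cv2.COLOR_RGB2HSV);q=P[...,:2]-[.590,.190]
    x=q@[.985,-.172];y=q@[.172,.985];ins=(abs(x)<.068)&(abs(y)<.053)&(P[...,2]<.04)
    print('in tray px',ins.sum(),'raised',(ins&(P[...,2]>.012)).sum(),'sat',np.percentile(h[ins][:,1],[5,50,95,99.5]),'z',np.percentile(P[ins][:,2],[1,50,99]).round(3))
c=np.vstack([cv2.resize(a['frame'][190:310,160:270],(495,540)) ])
cv2.imwrite('pics/s7.png',c[:,:,::-1])
E
```

```text
time: 18.7
position: [0.5921, 0.1895, 0.1804]
tool_rot: [-0.277, -3.129, 0.001]
ft_force: [-0.8, -0.2, -2.7]
grip_width: 0.647
grip_force: 10.0
18.7 [0.5921 0.1895 0.1804] yaw_x 169.9 tz [-0.001 -0.001 -1.   ] q [ 0.36  0.41 -0.92  1.54  0.33  1.36  0.8 ] F [-0.79 -0.2  -2.67] 0.6474918169180826 9.999829267908353
1123 tilt 80.3 perp off mm 15.6 lat 1.7 axial range [-66.   3.] rms 1.1025387770744535
in tray px 1756 raised 66 sat [ 9. 10. 17. 20.] z [-0.001  0.002  0.03 ]
in tray px 69 raised 0 sat [ 7. 11. 13. 14.] z [0.001 0.005 0.009]
```

View pics/s7.png

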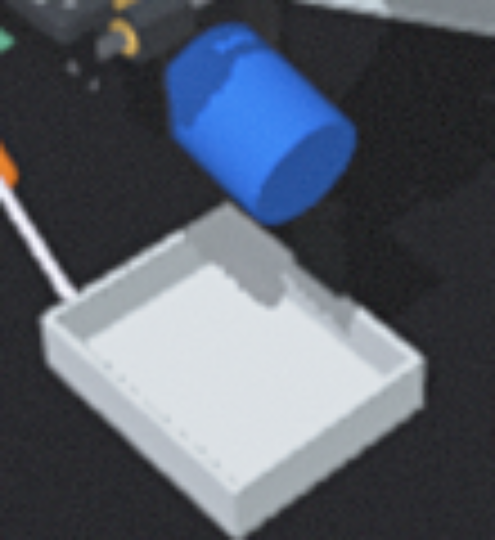

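```bash
python3 -m jog '[{"claw":50,"dx":0,"dy":0,"dz":30,"spin":0},{"claw":50,"dx":0,"dy":0,"dz":65,"spin":0},{"claw":50,"dx":0,"dy":0,"dz":100,"spin":0},{"claw":50,"dx":0,"dy":0,"dz":125,"spin":0},{"claw":50,"dx":0,"dy":0,"dz":140,"spin":0},{"claw":50,"dx":0,"dy":0,"dz":147,"spin":0},{"claw":50,"dx":0,"dy":0,"dz":152,"spin":0},{"claw":50,"dx":0,"dy":0,"dz":152,"spin":0},{"claw":70,"dx":0,"dy":0,"dz":152,"spin":0},{"claw":70,"dx":0,"dy":0,"dz":152,"spin":0},{"claw":70,"dx":0,"dy":0,"dz":152,"spin":0},{"claw":70,"dx":0,"dy":0,"dz":152,"spin":0}]' 10; python3 st.py; python3 cup.py
```

```text
time: 19.85
position: [0.5935, 0.1899, 0.0306]
tool_rot: [0.277, 3.127, 0.001]
ft_force: [-0.1, -0.5, -0.9]
grip_width: 0.785
grip_force: 0.0
19.85 [0.5935 0.1899 0.0306] yaw_x 169.9 tz [ 0.002  0.    -1.   ] q [ 0.3   0.55 -0.84  1.69  0.45  1.11  0.72] F [-0.06 -0.53 -0.93] 0.7849784118651884 0.0
905 tilt 89.5 perp off mm -3.7 lat 2.4 axial range [-59.   9.] rms 1.293699251182088
```

```bash
python3 -m jog '[{"claw":70,"dx":15,"dy":0,"dz":0,"spin":0},{"claw":70,"dx":32,"dy":0,"dz":2,"spin":0},{"claw":70,"dx":44,"dy":0,"dz":3,"spin":0},{"claw":70,"dx":46,"dy":0,"dz":3,"spin":0},{"claw":70,"dx":46,"dy":0,"dz":3,"spin":0},{"claw":50,"dx":46,"dy":0,"dz":3,"spin":0},{"claw":50,"dx":46,"dy":0,"dz":3,"spin":0},{"claw":50,"dx":46,"dy":0,"dz":3,"spin":0},{"claw":50,"dx":46,"dy":0,"dz":3,"spin":0},{"claw":50,"dx":46,"dy":0,"dz":3,"spin":0}]' 8; python3 st.py; python3 cup.py
```

```text
time: 20.73
position: [0.5485, 0.1984, 0.0269]
tool_rot: [0.277, 3.128, 0.002]
ft_force: [1.0, 2.3, 2.6]
grip_width: 0.623
grip_force: 7.9
20.7333 [0.5485 0.1984 0.0269] yaw_x 169.9 tz [ 0.002  0.001 -1.   ] q [ 0.32  0.48 -0.88  1.79  0.42  1.06  0.69] F [0.97 2.32 2.59] 0.6227327711662963 7.884188884369223
411 tilt 6.0 perp off mm -15.7 lat 7.5 axial range [-23.  29.] rms 2.998793500176875
```

Run:
```python
from h import *
d=shot('side');P=pts(d);h=cv2.cvtColor(d['frame'],cv2.COLOR_RGB2HSV)
b=(cv2.inRange(h,(105,110,40),(130,255,255))>0);q=P[...,:2]-[.590,.190]
T=np.stack([q@[.985,-.172],q@[.172,.985],P[...,2]],-1)
k=b&(abs(T[...,0])<.12)&(abs(T[...,1])<.1)
t=T[k]*1000;print(len(t),np.percentile(t,[0.5,5,50,95,99.5],axis=0).round(0))
v,u=np.nonzero(k);print(u.min(),u.max(),v.min(),v.max())
# coarse map: mean height per 10mm cell
for x in range(-80,80,10):
    print(x,[ (int(np.median(t[s,2])) if (s:=(abs(t[:,0]-x-5)<5)&(abs(t[:,1]-y-5)<5)).sum()>3 else '.') for y in range(-60,60,10)])
p=get_state()['position']-[.59,.19,0];print('tcp',p[:2]@[.985,-.172],p[:2]@[.172,.985])
cv2.imwrite('pics/s8.png',cv2.resize(d['frame'][180:310,150:290],(560,520))[:,:,::-1])
```

```text
437 [[-82. -24.   9.]
 [-76. -17.  17.]
 [-52.  11.  44.]
 [-29.  39. 115.]
 [-16.  83. 130.]]
201 233 261 289
-80 ['.', '.', '.', '.', '.', '.', '.', '.', '.', '.', '.', '.']
-70 ['.', '.', '.', '.', '.', '.', '.', '.', '.', '.', '.', '.']
-60 ['.', '.', '.', 39, 35, 33, 39, 38, 40, 42, '.', '.']
-50 ['.', '.', '.', 43, 51, 58, 59, 57, 52, 42, '.', '.']
-40 ['.', '.', '.', '.', 54, 59, '.', '.', '.', 41, '.', '.']
-30 ['.', '.', '.', '.', '.', '.', '.', '.', '.', 33, '.', '.']
-20 ['.', '.', '.', '.', '.', '.', '.', '.', '.', 32, '.', '.']
-10 ['.', '.', '.', '.', '.', '.', '.', '.', '.', '.', '.', '.']
0 ['.', '.', '.', '.', '.', '.', '.', '.', '.', '.', '.', '.']
10 ['.', '.', '.', '.', '.', '.', '.', '.', '.', '.', '.', '.']
20 ['.', '.', '.', '.', '.', '.', '.', '.', '.', '.', '.', '.']
30 ['.', '.', '.', '.', '.', '.', '.', '.', '.', '.', '.', '.']
40 ['.', '.', '.', '.', '.', '.', '.', '.', '.', '.', '.', '.']
50 ['.', '.', '.', '.', '.', '.', '.', '.', '.', '.', '.', '.']
60 ['.', '.', '.', '.', '.', '.', '.', '.', '.', '.', '.', '.']
70 ['.', '.', '.', '.', '.', '.', '.', '.', '.', '.', '.', '.']
tcp -0.04245029631636825 0.0009575752133450437
```

View pics/s8.png

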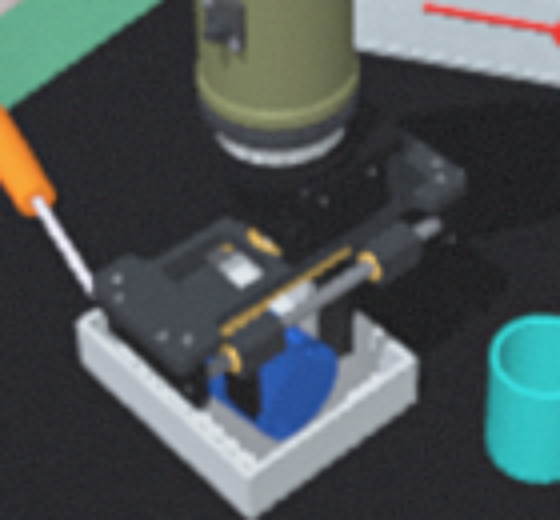

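The cup lies in the tray (bottom disc at about (305,390) in the crop), gripped near its bottom end. I loosen the grip to the minimum and lift, so that the mouth end swings down and pours.

```bash
python3 -m jog '[{"claw":50,"dx":0,"dy":0,"dz":0,"spin":0},{"claw":50,"dx":0,"dy":0,"dz":-5,"spin":0},{"claw":50,"dx":-8,"dy":0,"dz":-10,"spin":0},{"claw":50,"dx":-18,"dy":0,"dz":-16,"spin":0},{"claw":50,"dx":-28,"dy":0,"dz":-22,"spin":0},{"claw":50,"dx":-35,"dy":0,"dz":-28,"spin":0},{"claw":50,"dx":-38,"dy":0,"dz":-34,"spin":0},{"claw":50,"dx":-38,"dy":0,"dz":-40,"spin":0},{"claw":50,"dx":-38,"dy":0,"dz":-46,"spin":0},{"claw":50,"dx":-38,"dy":0,"dz":-52,"spin":0},{"claw":50,"dx":-38,"dy":0,"dz":-58,"spin":0},{"claw":50,"dx":-38,"dy":0,"dz":-58,"spin":0}]' 3; python3 st.py; python3 cup.py
```

```text
time: 21.83
position: [0.5852, 0.1916, 0.0859]
tool_rot: [0.276, 3.128, 0.001]
ft_force: [-0.1, 0.4, 0.2]
grip_width: 0.572
grip_force: 0.0
21.8333 [0.5852 0.1916 0.0859] yaw_x 169.9 tz [ 0.002  0.    -1.   ] q [ 0.33  0.48 -0.88  1.66  0.4   1.19  0.75] F [-0.07  0.43  0.16] 0.5719363557272137 0.0
789 tilt 87.1 perp off mm -60.0 lat 5.0 axial range [-52.  17.] rms 1.4250439189053312
```

```bash
python3 -m jog '[{"claw":70,"dx":10,"dy":0,"dz":0,"spin":0},{"claw":70,"dx":25,"dy":0,"dz":0,"spin":0},{"claw":70,"dx":36,"dy":0,"dz":0,"spin":0},{"claw":70,"dx":38,"dy":0,"dz":20,"spin":0},{"claw":70,"dx":38,"dy":0,"dz":42,"spin":0},{"claw":70,"dx":38,"dy":0,"dz":57,"spin":0},{"claw":70,"dx":38,"dy":0,"dz":64,"spin":0},{"claw":70,"dx":38,"dy":0,"dz":64,"spin":0},{"claw":50,"dx":38,"dy":0,"dz":64,"spin":0},{"claw":50,"dx":38,"dy":0,"dz":64,"spin":0},{"claw":50,"dx":38,"dy":0,"dz":64,"spin":0},{"claw":50,"dx":38,"dy":0,"dz":64,"spin":0}]' 6; python3 st.py
```

```text
time: 22.88
position: [0.5482, 0.1983, 0.0214]
tool_rot: [0.277, 3.128, 0.001]
ft_force: [-0.1, 0.9, 1.3]
grip_width: 0.657
grip_force: 5.9
22.8833 [0.5482 0.1983 0.0214] yaw_x 169.9 tz [ 0.002  0.001 -1.   ] q [ 0.32  0.49 -0.87  1.8   0.43  1.05  0.68] F [-0.14  0.87  1.28] 0.6574231729754004 5.94954054546406
```

```bash
python3 -m jog '[{"claw":50,"dx":0,"dy":0,"dz":0,"spin":0},{"claw":50,"dx":0,"dy":0,"dz":-3,"spin":0},{"claw":50,"dx":-4,"dy":0,"dz":-7,"spin":0},{"claw":50,"dx":-10,"dy":0,"dz":-12,"spin":0},{"claw":50,"dx":-17,"dy":0,"dz":-17,"spin":0},{"claw":50,"dx":-24,"dy":0,"dz":-22,"spin":0},{"claw":50,"dx":-31,"dy":0,"dz":-27,"spin":0},{"claw":50,"dx":-36,"dy":0,"dz":-32,"spin":0},{"claw":50,"dx":-38,"dy":0,"dz":-37,"spin":0},{"claw":50,"dx":-38,"dy":0,"dz":-42,"spin":0},{"claw":50,"dx":-38,"dy":0,"dz":-47,"spin":0},{"claw":50,"dx":-38,"dy":0,"dz":-52,"spin":0},{"claw":50,"dx":-38,"dy":0,"dz":-57,"spin":0},{"claw":50,"dx":-38,"dy":0,"dz":-57,"spin":0}]' 5; python3 st.py; python3 cup.py
```

```text
time: 24.05
position: [0.5854, 0.1915, 0.0788]
tool_rot: [0.277, 3.127, 0.001]
ft_force: [0.4, -0.4, -0.5]
grip_width: 0.645
grip_force: 5.0
24.05 [0.5854 0.1915 0.0788] yaw_x 169.9 tz [ 0.002  0.    -1.   ] q [ 0.33  0.49 -0.88  1.67  0.4   1.18  0.75] F [ 0.42 -0.4  -0.53] 0.6452743612806242 4.9625008553266525
848 tilt 65.9 perp off mm -12.6 lat 3.7 axial range [-38.  17.] rms 3.1316624651556055
```

```bash
cat > look.py <<'E'
from h import *
d=shot('side');P=pts(d);h=cv2.cvtColor(d['frame'],cv2.COLOR_RGB2HSV);q=P[...,:2]-[.590,.190]
T=np.stack([q@[.985,-.172],q@[.172,.985],P[...,2]],-1)*1000
near=(abs(T[...,0])<120)&(abs(T[...,1])<100)
k=cv2.erode(((cv2.inRange(h,(105,110,40),(130,255,255))>0)&near).astype(np.uint8),np.ones((3,3)))>0
t=T[k];print('blue',len(t));print('  ex   zmin zmax ylo yhi n')
for x in range(-90,90,10):
    s=t[abs(t[:,0]-x-5)<5]
    if len(s)>4: print(x+5,s[:,2].min().round(),s[:,2].max().round(),s[:,1].min().round(),s[:,1].max().round(),len(s))
ins=(abs(T[...,0])<69)&(abs(T[...,1])<54)&(T[...,2]<25)
br=ins&(h[...,1]>60)&(h[...,0]>10)&(h[...,0]<35)
n,l,st,c=cv2.connectedComponentsWithStats(br.astype(np.uint8))
print('tray px',ins.sum(),'brass',br.sum());[print(c[i].round(),st[i,4],np.median(T[l==i],0).round()) for i in range(1,n) if st[i,4]>3]
p=get_state()['position']-[.59,.19,0];print('tcp',np.round([p[:2]@[.985,-.172],p[:2]@[.172,.985],p[2]],4))
E
python3 look.py
```

```text
blue 693
  ex   zmin zmax ylo yhi n
-45 70.0 88.0 -3.0 19.0 31
-35 45.0 92.0 -19.0 30.0 148
-25 30.0 97.0 -24.0 32.0 179
-15 30.0 99.0 -22.0 34.0 165
-5 33.0 102.0 -22.0 34.0 125
5 39.0 105.0 -16.0 35.0 42
tray px 1133 brass 39
[213. 278.] 37 [-17.   9.   9.]
tcp [-0.0053  0.0002  0.0776]
```

Brass is visible in the tray at tray position (-17, 9) mm, so the cup has swung mouth-down and is pouring. I shake it a little and lift further.

```bash
python3 -m jog '[{"claw":50,"dx":-6,"dy":0,"dz":-3,"spin":0},{"claw":50,"dx":3,"dy":0,"dz":-6,"spin":0},{"claw":50,"dx":-6,"dy":0,"dz":-8,"spin":0},{"claw":50,"dx":0,"dy":0,"dz":-8,"spin":0},{"claw":50,"dx":0,"dy":0,"dz":-30,"spin":0},{"claw":50,"dx":0,"dy":0,"dz":-60,"spin":0},{"claw":50,"dx":0,"dy":0,"dz":-85,"spin":0},{"claw":50,"dx":0,"dy":0,"dz":-100,"spin":0},{"claw":50,"dx":0,"dy":0,"dz":-100,"spin":0}]' 6; python3 st.py; python3 look.py
```

```text
time: 24.9
position: [0.5866, 0.1923, 0.1812]
tool_rot: [0.277, 3.123, 0.003]
ft_force: [-0.3, 0.3, -0.8]
grip_width: 0.644
grip_force: 6.0
24.9 [0.5866 0.1923 0.1812] yaw_x 169.9 tz [ 0.006  0.002 -1.   ] q [ 0.37  0.4  -0.93  1.55  0.33  1.34  0.8 ] F [-0.28  0.31 -0.8 ] 0.6437862120190314 5.956490635871887
blue 845
  ex   zmin zmax ylo yhi n
-45 172.0 189.0 -6.0 17.0 40
-35 144.0 193.0 -18.0 29.0 185
-25 131.0 198.0 -21.0 33.0 221
-15 131.0 202.0 -22.0 35.0 185
-5 133.0 206.0 -21.0 36.0 151
5 134.0 205.0 -11.0 36.0 59
tray px 1825 brass 104
[208. 263.] 20 [22. -8. 12.]
[196. 266.] 23 [34. 16. 12.]
[212. 276.] 61 [-11.   5.   9.]
tcp [-0.0046  0.0009  0.1789]
```

```bash
python3 -m jog '[{"claw":50,"dx":15,"dy":0,"dz":0,"spin":0},{"claw":50,"dx":35,"dy":0,"dz":10,"spin":0},{"claw":50,"dx":50,"dy":0,"dz":35,"spin":0},{"claw":50,"dx":56,"dy":0,"dz":65,"spin":0},{"claw":50,"dx":56,"dy":0,"dz":88,"spin":0},{"claw":50,"dx":56,"dy":0,"dz":98,"spin":0},{"claw":50,"dx":56,"dy":0,"dz":98,"spin":0},{"claw":50,"dx":56,"dy":0,"dz":98,"spin":0}]' 10; python3 st.py; python3 look.py
```

```text
time: 25.62
position: [0.5285, 0.2003, 0.0777]
tool_rot: [-0.277, -3.126, 0.001]
ft_force: [0.1, -0.5, -1.2]
grip_width: 0.627
grip_force: 9.5
25.6167 [0.5285 0.2003 0.0777] yaw_x 169.9 tz [-0.003 -0.001 -1.   ] q [ 0.37  0.39 -0.93  1.79  0.34  1.14  0.73] F [ 0.12 -0.55 -1.23] 0.6265840982730153 9.494622352067381
blue 757
  ex   zmin zmax ylo yhi n
-85 43.0 111.0 -26.0 31.0 209
-75 46.0 114.0 -25.0 37.0 165
-65 49.0 116.0 -20.0 32.0 90
-55 52.0 116.0 -12.0 30.0 17
tray px 790 brass 80
[196. 266.] 24 [33. 17. 13.]
[209. 263.] 11 [19. -9. 14.]
[213. 273.] 13 [-6. -1. 10.]
[209. 278.] 32 [-10.  15.  10.]
tcp [-0.062  -0.0002  0.0782]
```

```bash
sed -i 's/range(-90,90,10)/range(-120,90,10)/' look.py; python3 look.py; sed -i "s/for t in(0,.6,1.2,1.8,2.4)/for t in np.arange(-3,3.2,.4)/" cup.py; sed -i 's/,30.,/&/; s/best=min/qs=q;best=min/' cup.py; python3 cup.py
```

```text
blue 751
  ex   zmin zmax ylo yhi n
-105 75.0 104.0 -13.0 25.0 82
-95 53.0 107.0 -23.0 29.0 184
-85 44.0 110.0 -25.0 32.0 201
-75 47.0 117.0 -25.0 31.0 160
-65 51.0 118.0 -21.0 32.0 105
-55 55.0 116.0 -13.0 31.0 16
tray px 790 brass 75
[196. 266.] 23 [33. 16. 13.]
[209. 264.] 13 [19. -9. 14.]
[213. 272.] 10 [-6. -1.  9.]
[209. 278.] 29 [-9. 16.  8.]
tcp [-0.0618 -0.      0.0786]
896 tilt -111.5 perp off mm -3.4 lat 2.5 axial range [-13.  40.] rms 2.973751027190694
```

```bash
python3 -m jog '[{"claw":50,"dx":0,"dy":0,"dz":-20,"spin":0},{"claw":50,"dx":-8,"dy":0,"dz":-40,"spin":0},{"claw":50,"dx":-25,"dy":0,"dz":-45,"spin":0},{"claw":50,"dx":-36,"dy":0,"dz":-40,"spin":0},{"claw":50,"dx":-36,"dy":0,"dz":-20,"spin":0},{"claw":50,"dx":-36,"dy":0,"dz":0,"spin":0},{"claw":50,"dx":-36,"dy":0,"dz":10,"spin":0},{"claw":50,"dx":-36,"dy":0,"dz":10,"spin":0}]' 10; python3 st.py; python3 look.py
```

```text
time: 26.43
position: [0.5632, 0.1936, 0.0668]
tool_rot: [-0.277, -3.125, 0.003]
ft_force: [0.1, 0.1, -0.5]
grip_width: 0.629
grip_force: 9.5
26.4333 [0.5632 0.1936 0.0668] yaw_x 169.9 tz [-0.005 -0.001 -1.   ] q [ 0.34  0.47 -0.89  1.72  0.39  1.15  0.73] F [ 0.13  0.09 -0.53] 0.6294843723972958 9.474210472544655
blue 710
  ex   zmin zmax ylo yhi n
-75 76.0 89.0 -4.0 17.0 23
-65 48.0 94.0 -18.0 28.0 134
-55 32.0 99.0 -23.0 30.0 180
-45 33.0 101.0 -27.0 31.0 187
-35 37.0 104.0 -23.0 31.0 134
-25 42.0 105.0 -17.0 30.0 49
tray px 924 brass 30
[196. 266.] 21 [33. 18. 13.]
[206. 278.] 9 [-5. 20.  7.]
tcp [-0.0262 -0.0003  0.0684]
```

```bash
python3 -m jog '[{"claw":50,"dx":14,"dy":0,"dz":1,"spin":0},{"claw":50,"dx":20,"dy":0,"dz":-1,"spin":0},{"claw":50,"dx":25,"dy":0,"dz":-3,"spin":0},{"claw":50,"dx":34,"dy":0,"dz":-5,"spin":0},{"claw":50,"dx":43,"dy":0,"dz":-5,"spin":0},{"claw":50,"dx":51,"dy":0,"dz":-4,"spin":0},{"claw":50,"dx":58,"dy":0,"dz":-2,"spin":0},{"claw":50,"dx":63,"dy":0,"dz":0,"spin":0},{"claw":50,"dx":68,"dy":0,"dz":3,"spin":0},{"claw":50,"dx":72,"dy":0,"dz":6,"spin":0},{"claw":50,"dx":76,"dy":0,"dz":10,"spin":0},{"claw":50,"dx":76,"dy":0,"dz":10,"spin":0}]' 10; python3 st.py; python3 look.py;python3 cup.py
```

```text
time: 27.48
position: [0.4888, 0.2082, 0.0585]
tool_rot: [-0.276, -3.128, 0.001]
ft_force: [-1.5, 0.6, 2.7]
grip_width: 0.596
grip_force: 10.0
27.4833 [0.4888 0.2082 0.0585] yaw_x 169.9 tz [-0.002 -0.    -1.   ] q [ 0.38  0.34 -0.95  1.89  0.31  1.07  0.7 ] F [-1.49  0.62  2.67] 0.5961236740350224 9.974538311362267
blue 103
  ex   zmin zmax ylo yhi n
-115 59.0 92.0 -15.0 31.0 62
-105 62.0 92.0 -16.0 30.0 36
tray px 595 brass 3
tcp [-0.1021  0.0005  0.0589]
668 tilt 15.9 perp off mm -0.5 lat 5.7 axial range [-62.  26.] rms 3.88858667281365
```

```bash
sed -i 's/<120)&(abs(T\[...,1\])<100)/<180)\&(abs(T[...,1])<70)/; s/range(-120,90,10)/range(-180,90,10)/' look.py; sed -i "s/^p=get/ys=T[near\&(cv2.inRange(h,(105,110,40),(130,255,255))>0)]\nnp.save('blue.npy',ys)\np=get/" look.py; python3 look.py
```

```text
blue 521
  ex   zmin zmax ylo yhi n
-135 42.0 86.0 -20.0 30.0 37
-125 41.0 95.0 -22.0 33.0 315
-115 58.0 95.0 -16.0 36.0 115
-105 65.0 93.0 -15.0 30.0 47
-95 86.0 89.0 -13.0 -8.0 6
tray px 583 brass 1
tcp [-0.1011  0.0004  0.0592]
```

```bash
python3 -m jog '[{"claw":50,"dx":3,"dy":0,"dz":4,"spin":0},{"claw":50,"dx":6,"dy":0,"dz":9,"spin":0},{"claw":50,"dx":9,"dy":0,"dz":13,"spin":0},{"claw":50,"dx":10,"dy":0,"dz":18,"spin":0},{"claw":50,"dx":11,"dy":0,"dz":23,"spin":0},{"claw":50,"dx":11,"dy":0,"dz":23,"spin":0}]' 10; python3 st.py; python3 look.py
```

```text
time: 28.13
position: [0.474, 0.2111, 0.0346]
tool_rot: [-0.274, -3.12, 0.002]
ft_force: [-10.1, 1.7, 5.4]
grip_width: 0.613
grip_force: 11.2
28.1333 [0.474  0.2111 0.0346] yaw_x 170.0 tz [-0.01 -0.   -1.  ] q [ 0.36  0.35 -0.95  1.93  0.33  1.03  0.67] F [-10.14   1.72   5.45] 0.613122125903874 11.19176176842302
blue 429
  ex   zmin zmax ylo yhi n
-155 42.0 47.0 -4.0 16.0 7
-145 34.0 54.0 -14.0 29.0 108
-135 23.0 65.0 -17.0 32.0 162
-125 24.0 70.0 -16.0 33.0 130
-115 29.0 73.0 -17.0 32.0 19
tray px 801 brass 23
[208. 262.] 5 [ 24. -12.  15.]
[196. 266.] 18 [35. 16. 12.]
tcp [-0.1178  0.0009  0.0348]
```

```bash
python3 -m jog '[{"claw":50,"dx":3,"dy":0,"dz":2,"spin":0},{"claw":50,"dx":6,"dy":0,"dz":4,"spin":0},{"claw":50,"dx":9,"dy":0,"dz":5,"spin":0},{"claw":50,"dx":13,"dy":0,"dz":6,"spin":0},{"claw":50,"dx":16,"dy":0,"dz":8,"spin":0},{"claw":50,"dx":19,"dy":0,"dz":9,"spin":0},{"claw":50,"dx":22,"dy":0,"dz":11,"spin":0},{"claw":50,"dx":24,"dy":0,"dz":12,"spin":0},{"claw":50,"dx":24,"dy":0,"dz":12,"spin":0}]' 8; python3 st.py; python3 look.py
```

```text
time: 28.93
position: [0.4563, 0.2151, 0.0261]
tool_rot: [0.277, 3.128, 0.0]
ft_force: [-5.8, -1.2, 16.0]
grip_width: 0.626
grip_force: 9.6
28.9333 [0.4563 0.2151 0.0261] yaw_x 169.9 tz [ 0.001 -0.    -1.   ] q [ 0.37  0.33 -0.96  1.98  0.32  0.99  0.65] F [-5.84 -1.2  16.01] 0.6263604142873423 9.574122356716543
blue 387
  ex   zmin zmax ylo yhi n
-165 25.0 37.0 -8.0 19.0 33
-155 21.0 57.0 -14.0 30.0 169
-145 17.0 69.0 -15.0 40.0 165
-135 15.0 84.0 -13.0 33.0 14
-95 59.0 65.0 -16.0 -10.0 5
tray px 1187 brass 46
[208. 264.] 22 [22. -8. 12.]
[196. 266.] 23 [33. 17. 12.]
tcp [-0.1359  0.0017  0.0261]
```

Estimated tilt is about 33°, inside the tipping limit, so opening the jaws should let it settle upright.

```bash
python3 -m jog '[{"claw":50,"dx":2,"dy":0,"dz":-2,"spin":0},{"claw":56,"dx":2,"dy":0,"dz":-2,"spin":0},{"claw":62,"dx":2,"dy":0,"dz":-2,"spin":0},{"claw":68,"dx":2,"dy":0,"dz":-2,"spin":0},{"claw":70,"dx":2,"dy":0,"dz":-2,"spin":0},{"claw":70,"dx":2,"dy":0,"dz":-2,"spin":0},{"claw":70,"dx":2,"dy":0,"dz":-2,"spin":0}]' 8; python3 st.py; python3 look.py
```

```text
time: 29.57
position: [0.4538, 0.2141, 0.026]
tool_rot: [-0.278, -3.129, 0.0]
ft_force: [-0.4, 0.4, 0.6]
grip_width: 0.797
grip_force: 0.0
29.5667 [0.4538 0.2141 0.026 ] yaw_x 169.9 tz [-0. -0. -1.] q [ 0.37  0.32 -0.96  1.98  0.31  0.99  0.65] F [-0.38  0.35  0.59] 0.7974918865689965 0.0
blue 742
  ex   zmin zmax ylo yhi n
-175 3.0 73.0 -11.0 21.0 234
-165 0.0 70.0 -20.0 30.0 154
-155 3.0 71.0 -23.0 33.0 121
-145 2.0 68.0 -24.0 33.0 111
-135 4.0 57.0 -22.0 30.0 82
-125 3.0 69.0 -16.0 -1.0 40
tray px 1238 brass 44
[208. 263.] 21 [22. -8. 13.]
[196. 266.] 23 [33. 17. 13.]
tcp [-0.1383  0.0005  0.0261]
```

The cup stands upright (0 to 71 mm) and is let go. I lift clear and check the spacers.

```bash
python3 -m jog '[{"claw":70,"dx":0,"dy":0,"dz":-15,"spin":0},{"claw":70,"dx":0,"dy":0,"dz":-50,"spin":0},{"claw":70,"dx":0,"dy":0,"dz":-90,"spin":0},{"claw":70,"dx":0,"dy":0,"dz":-130,"spin":0},{"claw":70,"dx":0,"dy":0,"dz":-170,"spin":0},{"claw":70,"dx":0,"dy":0,"dz":-200,"spin":7},{"claw":70,"dx":-15,"dy":-25,"dz":-220,"spin":14},{"claw":70,"dx":-35,"dy":-55,"dz":-220,"spin":21},{"claw":70,"dx":-55,"dy":-90,"dz":-220,"spin":28},{"claw":70,"dx":-75,"dy":-125,"dz":-220,"spin":35},{"claw":70,"dx":-95,"dy":-160,"dz":-220,"spin":42},{"claw":70,"dx":-115,"dy":-195,"dz":-220,"spin":49},{"claw":70,"dx":-135,"dy":-230,"dz":-220,"spin":56},{"claw":70,"dx":-155,"dy":-265,"dz":-220,"spin":63},{"claw":70,"dx":-175,"dy":-300,"dz":-220,"spin":70},{"claw":70,"dx":-195,"dy":-330,"dz":-220,"spin":77},{"claw":70,"dx":-210,"dy":-350,"dz":-220,"spin":84},{"claw":70,"dx":-216,"dy":-359,"dz":-220,"spin":91},{"claw":70,"dx":-216,"dy":-359,"dz":-220,"spin":98},{"claw":70,"dx":-216,"dy":-359,"dz":-220,"spin":105}]' 8; python3 st.py; python3 look.py
python3 - <<'E'
from h import *
d=shot('top');P=pts(d);h=cv2.cvtColor(d['frame'],cv2.COLOR_RGB2HSV)
q=P[...,:2]-[.590,.190];x=q@[.985,-.172];y=q@[.172,.985]
ins=(abs(x)<.069)&(abs(y)<.054)&(P[...,2]<.03);br=ins&(h[...,1]>50)
print('top tray px',ins.sum());n,l,st,c=cv2.connectedComponentsWithStats(br.astype(np.uint8))
for i in range(1,n): print(c[i].round(),st[i,2:],[x[l==i].mean().round(3),y[l==i].mean().round(3)])
b=(cv2.inRange(h,(105,90,40),(130,255,255))>0)&(abs(P[...,0]-.45)<.1)&(abs(P[...,1]-.22)<.08)&(P[...,2]>.06)
print('cup',cv2.minEnclosingCircle(P[b][:,:2].astype(np.float32)),P[b][:,2].max())
inner=(abs(P[...,0]-.445)<.02)&(abs(P[...,1]-.22)<.02);print('cup inside',h[inner].mean(0),np.percentile(P[inner][:,2],[2,50]), (h[inner][:,0]<40).sum())
E
```

```text
time: 31.28
position: [0.6033, -0.1784, 0.2453]
tool_rot: [-2.657, -1.673, 0.001]
ft_force: [1.0, 0.3, 0.4]
grip_width: 0.804
grip_force: 0.0
31.2833 [ 0.6033 -0.1784  0.2453] yaw_x 64.4 tz [-0.001  0.001 -1.   ] q [ 0.71  0.32 -0.6   1.43  0.18  1.45 -0.33] F [0.95 0.3  0.38] 0.80397567985107 0.0
blue 988
  ex   zmin zmax ylo yhi n
-175 2.0 70.0 -12.0 21.0 228
-165 2.0 71.0 -19.0 30.0 145
-155 2.0 70.0 -23.0 32.0 120
-145 4.0 69.0 -24.0 33.0 120
-135 4.0 71.0 -24.0 31.0 154
-125 4.0 71.0 -18.0 23.0 220
tray px 1843 brass 107
[208. 263.] 21 [23. -8. 12.]
[196. 266.] 23 [34. 16. 12.]
[212. 276.] 63 [-10.   7.   9.]
tcp [ 0.0764 -0.3598  0.2456]
top tray px 2087
[176. 183.] [ 4  4 13] [np.float64(0.036), np.float64(0.011)]
[185. 189.] [ 4  4 12] [np.float64(0.025), np.float64(-0.013)]
cup ((0.4475082755088806, 0.2166735827922821), 0.029044726863503456) 0.07621970351000706
cup inside [110.216 191.652 201.488] [0.00199345 0.00661284] 0
```

Run:
```python
from h import *
C=np.array([.590,.190])
for nm in('side','top'):
    d=shot(nm);P=pts(d);f=d['frame'].astype(int);h=cv2.cvtColor(d['frame'],cv2.COLOR_RGB2HSV)
    q=P[...,:2]-C;x=q@[.985,-.172];y=q@[.172,.985]
    ins=(abs(x)<.066)&(abs(y)<.052)
    w=f[...,0]-f[...,2]
    br=ins&((w>30))
    v,u=np.nonzero(br);print(nm,len(u))
    a,b,c,e=v.min(),v.max()+1,u.min(),u.max()+1
    print(a,c);print('\n'.join(' '.join('%2d'%min(99,k) if m else ' .' for k,m in zip(r,mm)) for r,mm in zip((f.max(2)//4)[a:b,c:e],br[a:b,c:e])))
    # brass elsewhere on the black mat
    o=(w>30)&(P[...,2]>-.005)&(P[...,2]<.03)&(P[...,0]>.35)&(P[...,0]<.8)&(abs(P[...,1])<.35)&~((abs(x)<.08)&(abs(y)<.07))
    n,l,st,cc=cv2.connectedComponentsWithStats(o.astype(np.uint8))
    print([(cc[i].round().tolist(),int(st[i,4]),np.median(P[l==i],0).round(2).tolist()) for i in range(1,n) if 5<st[i,4]])
```

```text
side 125
261 194
 .  .  .  .  .  .  .  .  .  .  .  . 57 59 55 49  .  .  .  .  .  .  .  .  .
 .  .  .  .  .  .  .  .  .  .  .  . 60 61 59 53 51  .  .  .  .  .  .  .  .
 .  .  .  .  .  .  .  .  .  .  . 56 60 61 61 60 53  .  .  .  .  .  .  .  .
 . 60 59 55  .  .  .  .  .  .  .  . 58 61 62 59 48  .  .  .  .  .  .  .  .
59 61 60 58 54  .  .  .  .  .  .  . 54 58 59 49  .  .  .  .  .  .  .  .  .
59 61 61 60 55 45  .  .  .  .  .  .  . 55 52  .  .  .  .  .  .  .  .  .  .
56 60 61 59 49  .  .  .  .  .  .  .  .  .  .  .  .  .  .  .  .  .  .  .  .
52 57 59 48  .  .  .  .  .  .  .  .  .  .  .  .  .  .  .  .  .  .  .  .  .
 . 53 54  .  .  .  .  .  .  .  .  .  .  .  .  .  .  .  .  .  .  .  .  .  .
 .  .  .  .  .  .  .  .  .  .  .  .  .  .  .  .  .  .  .  .  .  .  .  .  .
 .  .  .  .  .  .  .  .  .  .  .  .  .  .  .  .  .  . 53 54  . 53 47  .  .
 .  .  .  .  .  .  .  .  .  .  .  .  .  .  .  .  .  . 52 55 56 53 46  .  .
 .  .  .  .  .  .  .  .  .  .  .  .  .  .  .  .  .  . 53 55 56 53 45  .  .
 .  .  .  .  .  .  .  .  .  .  .  .  .  .  .  .  .  .  . 55 55 49 47  .  .
 .  .  .  .  .  .  .  .  .  .  . 
[... 585 characters left out ...]
0, 190.0], 25, [0.59, -0.17, 0.01]), ([157.0, 227.0], 111, [0.79, 0.17, 0.02]), ([132.0, 294.0], 202, [0.69, 0.34, 0.01])]
top 30
182 175
63 63 62 59  .  .  .  .  .  .  .  .  .
63 63 61 57  .  .  .  .  .  .  .  .  .
63 62 60 55  .  .  .  .  .  .  .  .  .
 . 62 58  .  .  .  .  .  .  .  .  .  .
 .  .  .  .  .  .  .  .  .  .  .  .  .
 .  .  .  .  .  .  .  .  .  .  .  .  .
 .  .  .  .  .  .  .  . 63 63 63 61  .
 .  .  .  .  .  .  .  . 63 63 62 59 55
 .  .  .  .  .  .  .  . 63 63 62 58  .
 .  .  .  .  .  .  .  .  . 63 61 56  .
[([194.0, 124.0], 107, [0.79, 0.16, 0.02]), ([122.0, 163.0], 183, [0.68, 0.34, 0.01]), ([312.0, 167.0], 84, [0.68, -0.15, 0.01]), ([323.0, 198.0], 35, [0.59, -0.18, 0.02])]
```

Six spacers are in the tray: four in the cluster and two apart. The cup is empty. Now the mirror tab.

```bash
python3 -m jog '[{"claw":50,"dx":1,"dy":0,"dz":0,"spin":7},{"claw":50,"dx":1,"dy":0,"dz":0,"spin":14},{"claw":50,"dx":1,"dy":0,"dz":0,"spin":21},{"claw":50,"dx":1,"dy":0,"dz":10,"spin":28},{"claw":50,"dx":1,"dy":0,"dz":25,"spin":35},{"claw":50,"dx":1,"dy":0,"dz":40,"spin":42},{"claw":50,"dx":1,"dy":0,"dz":60,"spin":44},{"claw":50,"dx":1,"dy":0,"dz":80,"spin":44},{"claw":50,"dx":1,"dy":0,"dz":100,"spin":44},{"claw":50,"dx":1,"dy":0,"dz":118,"spin":44},{"claw":50,"dx":1,"dy":0,"dz":126,"spin":44},{"claw":50,"dx":1,"dy":0,"dz":126,"spin":44},{"claw":5,"dx":1,"dy":0,"dz":126,"spin":44},{"claw":5,"dx":1,"dy":0,"dz":126,"spin":44},{"claw":5,"dx":1,"dy":0,"dz":126,"spin":44},{"claw":5,"dx":1,"dy":0,"dz":126,"spin":44},{"claw":5,"dx":1,"dy":0,"dz":126,"spin":44},{"claw":5,"dx":1,"dy":0,"dz":126,"spin":44}]' 15; python3 st.py
```

```text
time: 32.98
position: [0.6043, -0.1767, 0.121]
tool_rot: [3.088, 0.569, 0.002]
ft_force: [4.0, -8.3, -0.6]
grip_width: 0.208
grip_force: 4.8
32.9833 [ 0.6043 -0.1767  0.121 ] yaw_x 20.9 tz [ 0.001 -0.002 -1.   ] q [ 0.63  0.37 -0.48  1.6   0.18  1.21 -1.1 ] F [ 4.05 -8.33 -0.58] 0.20798085357809648 4.816233962774277
```

```bash
python3 -m jog '[{"claw":5,"dx":0,"dy":2,"dz":0,"spin":0},{"claw":5,"dx":0,"dy":3,"dz":0,"spin":0},{"claw":5,"dx":0,"dy":3,"dz":0,"spin":0},{"claw":5,"dx":0,"dy":3,"dz":0,"spin":0}]' 15; python3 st.py
```

```text
time: 33.32
position: [0.6054, -0.1797, 0.121]
tool_rot: [3.088, 0.568, 0.002]
ft_force: [1.2, -3.4, 2.8]
grip_width: 0.133
grip_force: 15.0
33.3167 [ 0.6054 -0.1797  0.121 ] yaw_x 20.8 tz [ 0.001 -0.001 -1.   ] q [ 0.63  0.37 -0.48  1.6   0.18  1.21 -1.09] F [ 1.18 -3.4   2.84] 0.1333346312152396 15.0003120303154
```

```bash
python3 -m jog '[{"claw":5,"dx":0,"dy":0,"dz":0,"spin":-3},{"claw":5,"dx":0,"dy":0,"dz":0,"spin":-7},{"claw":5,"dx":0,"dy":0,"dz":0,"spin":-11},{"claw":5,"dx":0,"dy":0,"dz":0,"spin":-15},{"claw":5,"dx":0,"dy":0,"dz":0,"spin":-19},{"claw":5,"dx":0,"dy":0,"dz":0,"spin":-23},{"claw":5,"dx":0,"dy":0,"dz":0,"spin":-27},{"claw":5,"dx":0,"dy":0,"dz":0,"spin":-31},{"claw":5,"dx":0,"dy":0,"dz":0,"spin":-34},{"claw":5,"dx":0,"dy":0,"dz":0,"spin":-36},{"claw":5,"dx":0,"dy":0,"dz":0,"spin":-37},{"claw":5,"dx":0,"dy":0,"dz":0,"spin":-37},{"claw":5,"dx":0,"dy":0,"dz":0,"spin":-37},{"claw":5,"dx":0,"dy":0,"dz":0,"spin":-37},{"claw":5,"dx":0,"dy":0,"dz":0,"spin":-37},{"claw":5,"dx":0,"dy":0,"dz":0,"spin":-37}]' 15; python3 st.py
python3 - <<'E'
from h import *
O=np.array([.6054,-.1797]);tag=np.array([.579,.127])
for nm in('side','top'):
    d=shot(nm);P=pts(d);h=cv2.cvtColor(d['frame'],cv2.COLOR_RGB2HSV)
    m=((cv2.inRange(h,(0,140,70),(6,255,255))|cv2.inRange(h,(174,140,70),(180,255,255)))>0)&(P[...,2]<.03)&(P[...,2]>0)
    K,T=d['K'],d['T'];v,u=np.nonzero(m&(np.hypot(P[...,0]-O[0],P[...,1]-O[1])<.14))
    r=np.stack([(u-K[0,2])/K[0,0],(v-K[1,2])/K[1,1],np.ones(len(u))],1)@T[:3,:3].T
    q=(T[:3,3]+r*((.011-T[2,3])/r[:,2])[:,None])[:,:2]   # rays on the pointer's plane
    far=q[np.hypot(*(q-O).T)>.05]
    print(nm,len(q),len(far))
    if len(far)>5:
        c=far.mean(0)-O;print('pointer deg',np.degrees(np.arctan2(c[1],c[0])),'tag deg',np.degrees(np.arctan2(*(tag-O)[::-1])),'fit',cv2.fitLine(far.astype(np.float32),cv2.DIST_HUBER,0,.01,.01).ravel())
d=shot('side');P=pts(d);h=cv2.cvtColor(d['frame'],cv2.COLOR_RGB2HSV)
E
```

```text
time: 34.65
position: [0.6055, -0.1797, 0.1209]
tool_rot: [2.748, 1.518, 0.001]
ft_force: [3.7, -4.3, 4.0]
grip_width: 0.138
grip_force: 15.0
34.65 [ 0.6055 -0.1797  0.1209] yaw_x 57.8 tz [ 0.002 -0.001 -1.   ] q [ 0.71  0.39 -0.58  1.59  0.23  1.22 -0.48] F [ 3.68 -4.27  4.01] 0.13819725681460465 15.006211549043655
side 72 41
pointer deg 94.422613240696 tag deg 94.9197563829159 fit [ 0.08869358 -0.99605894  0.59884083 -0.09489334]
top 94 94
pointer deg 91.80859785694862 tag deg 94.9197563829159 fit [ 0.016701   -0.9998605   0.6025848  -0.10220132]
```

```bash
python3 -m jog '[{"claw":5,"dx":0,"dy":0,"dz":0,"spin":-0.5},{"claw":5,"dx":0,"dy":0,"dz":0,"spin":-1},{"claw":5,"dx":0,"dy":0,"dz":0,"spin":-1},{"claw":5,"dx":0,"dy":0,"dz":0,"spin":-1},{"claw":5,"dx":0,"dy":0,"dz":0,"spin":-1},{"claw":5,"dx":0,"dy":0,"dz":0,"spin":-1},{"claw":5,"dx":0,"dy":0,"dz":0,"spin":-1}]' 15; python3 st.py; python3 -c "from bench import *; print(close_job())"
```

```text
time: 35.38
position: [0.6055, -0.1797, 0.1209]
tool_rot: [2.735, 1.542, 0.001]
ft_force: [3.0, -4.6, 4.3]
grip_width: 0.134
grip_force: 15.0
35.3833 [ 0.6055 -0.1797  0.1209] yaw_x 58.8 tz [ 0.002 -0.001 -1.   ] q [ 0.71  0.39 -0.59  1.59  0.23  1.22 -0.46] F [ 3.   -4.59  4.27] 0.13376681858305756 15.0051449239254
the job is handed in; nothing more can be done
None
```

I handed the job in at 35.4 s without seeing a verdict: all six spacers are in the tray, the empty cup stands upright clear of the view, and the gripper holds the mirror at about 38° with the pointer within about 10 mm of the tag by my measurements.

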